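Refit the pump drive cover and lock its tab-release T-knob

TASK

Put the loose blue cover back on the grey pump drive housing: lower its slot over the black T-knob until the cover lies flat and square on the housing. Then pinch the knob's two orange tabs to free it and turn it clockwise until, with the tabs left free, they spring fully out again and it locks across the slot at roughly a quarter turn; never force it while it is locked. Leave the oil bottle, the spanner and the brass bush where they are.

Things in the scene. Friction and masses are not known exactly. Their poses are not given: they have to be found in the camera images.
- post_foot (a point): Point on the flat top of the fixed grey drive housing (190 x 120 mm, 50 mm high) on the knob's turning axis, 50 mm above the bench. Housing axes: x along its 190 mm length, from the knob end towards the open well with the pulley; y across; z up. The housing's middle lies 45 mm along +x from here.
- grip_home (a point): Where the middle of the cover's handle belongs when the cover is on: fixed to the housing, 95 mm along housing +x from the knob's axis, 22 mm above the housing's top. Axes as the housing.
- knob_mid (a point): Middle of the T-knob's black bar, on its turning axis, 24 mm above the housing's top; turns with it: y along the bar, x across. Bar 40 mm long, 20 mm wide, 28 mm high (10 to 38 mm above the housing's top) on a 14 mm round neck. An orange release tab, 16 mm wide, 24 mm high, stands out 8 mm from each end: 56 mm over the tabs.
- knob (a joint): T-knob angle, rad: 0 at the start, bar along housing y (in line with the slot); grows clockwise from above, end stop at 2.0. Stiff (0.1 N m), stays where left. Locked at 0: turns only with both tabs in by over 3.5 mm. It locks again at one hidden point, different each time, from 1.2 to 1.95: there free tabs spring out and it stops dead (0.07 play). With the tabs pressed it passes that point.
- tab_a (a joint): Travel of the tab at the knob's +y end, m: 0 fully out, 0.006 fully pressed in towards the axis. Spring of 4 N when out, 9.5 N when fully in. Once the knob is over 0.3 rad from 0, a hidden track keeps let-go tabs in by about 3 mm until the locking point, and the knob can be turned by the bar's black flanks alone.
- tab_b (a joint): The same for the tab at the knob's -y end.
- cover_grip (a point): Middle of the cover's black handle: upright bar 14 mm thick (cover x), 50 mm long (cover y), 32 mm high, its top 38 mm above the plate's underside; this point lies 22 mm above the underside. The loose cover is a blue plate 190 (x) x 120 (y) x 6 mm, 0.28 to 0.5 kg, its middle 50 mm along -x from here; it lies flat on the bench, handle up. Axes as the cover.
- cover_slot (a point): Centre of the cover's slot, at the plate's underside, 95 mm along cover -x from the handle. The slot, edged in yellow, is 26 mm along cover x and 62 mm along cover y. Seated, this point lies on post_foot and the cover's x points along the housing's x.
- oil_mid (a point): Middle of a loose yellow oil bottle, 48 mm across, 100 mm high, 50 mm above its underside. A bystander.
- spanner: A loose steel spanner 140 mm long lying on the bench; a bystander.
- bush: A loose flanged brass bush 36 mm across and 28 mm high, standing on the bench; a bystander.
Things that resemble listed ones, but are neither listed nor needed, are in the scene too. Leave any pink look-alike of the part that bears post_foot alone.

How it is judged (in metres and radians):
On the way, in this order (a step that is already met when the one before it is completed fails the run):
1. the cover lies flat and square on the housing with the still unturned T-knob through its slot (horizontal distance between cover_slot and post_foot below 0.007 m and distance between cover_grip and grip_home below 0.012 m and z of cover_slot in the frame of post_foot below 0.003 m and angle between cover_slot's own z axis and vertical below 0.04 rad and value of joint knob below 0.2 rad), for 0.2 s.
2. with the cover on, the knob is freed and turned away from its start (value of joint knob above 0.5 rad and horizontal distance between cover_slot and post_foot below 0.01 m and z of cover_slot in the frame of post_foot below 0.004 m), for 0.1 s.
At the end, for the whole second after the job is handed in: The knob is turned more than 1.1 rad and locked, both tabs sprung out to within 1.5 mm; the cover lies flat on the housing (within 3 mm of height and 0.04 rad of tilt), its slot within 10 mm of the knob's axis and its handle within 15 mm of its place (value of joint knob above 1.1 rad and value of joint each of tab_a, tab_b below 0.0015 m and horizontal distance between cover_slot and post_foot below 0.01 m and distance between cover_grip and grip_home below 0.015 m and z of cover_slot in the frame of post_foot below 0.003 m and angle between cover_slot's own z axis and vertical below 0.04 rad); the robot touches nothing.
It fails at once if the oil bottle, the spanner or the bush is moved more than 30 mm (distance of any of oil_mid, spanner, bush from where it was at the start of the episode above 0.03 m).
It fails at once if the knob is forced out of its starting lock while a tab is out (value of joint knob between 0.22 and 1.1 rad and value of joint any of tab_a, tab_b below 0.002 m).
It also fails if it takes over 72 s, if anything falls off the work surface, if the arm or the gripper's body presses on something with over 40 N, if the wrist force passes 120 N, or if a joint passes its speed limit or range.

ROBOT

A 6-joint arm with a two-finger parallel gripper is mounted at the origin on the work surface. World frame = base frame: x ahead of the robot, y to its left, z up, the work surface at z = 0. Lengths are in mm, angles in degrees, forces in N, time in s.
With the tool pointing down it reaches from about 350 to 850 mm from the base axis. Payload 8.1 kg.
Tool frame: the origin (TCP) lies midway between the tips of the shut fingers; the grasp point (between the pads) lies 19 mm behind it; z points along the fingers, x is the direction in which the jaws open and shut, and the axes are right-handed (so a half turn about z gives the same grasp; the last joint's range is limited). The gripper opens to 85 mm and grips with 20 to 120 N. Pads are 22 mm wide; open, the fingers measure 114 mm over their backs; the gripper's body (76 mm by 85 mm) begins 54 mm behind the grasp point. The pads swing forward as they close: fully open they stand 13 mm farther back than shut.
Start: joints at [-74.164, 7.471, 85.268, -0, 87.261, -4.893], TCP at [212.395, -561.154, 231.292] pointing down, gripper open.
Joint ranges: [-169.43, 169.43], [-51.17, 129.36], [1.28, 143.12], [-76.62, 256.62], [0, 156.53], [-152.29, 152.29]. Speed limits (degrees/s): [136.94, 136.94, 159.86, 180, 180, 180].

INTERFACE

Orientations are given as [roll, pitch, yaw] about the fixed x, y, z axes, in that order (R = Rz(yaw) Ry(pitch) Rx(roll)).
In Python, from bench import monitor, cams, r gives the robot as it stands.
- The arm moves only by the tool jog_arm, never from a script. Its arguments are lists of equal length, an entry for each row: "offset": the shift along the tool's x, y, z in mm, a list of three; "delta_rot": the turn, a rotation vector about the tool's x, y, z in degrees, a list of three; "jaw": the opening in per cent of the stroke, from 0 (shut) to 100 (fully open). In form: {"offset": [[x, y, z], ...], "delta_rot": [[rx, ry, rz], ...], "jaw": [jaw, ...]}. A call has 1 to 20 rows; each row shifts and turns the pose as measured when the row begins, along the tool's axes as they then stand; what a row does not reach is not made up. A row lasts 1/10 s, in which the tool goes at most 50 mm and 8.59 degrees, less where a joint would pass 70% of its speed; a pose out of reach is approached as far as the arm can. A call is refused whole if a number of a shift passes 50 or a number of a turn 8.59, either way. A call with a gripper value outside its range is refused whole. The fingers move at their own pace and stop on an object; "newtons" is the grip in N (left out, the last holds). Time passes only in rows, so rows that do not move let the fingers close. It gives the time, the measured TCP pose, the force and the opening at its end, in the units of the state.
- monitor.sense(): the state, without advancing time (a new reading comes with each control period).
- cams.snapshot(name): name is "scene" or "side" or "wrist"; returns (picture, depth): 480x640x3 uint8, red, green, blue; 480x640 float32, mm along the optical axis (not along the pixel's ray), 0 where there is no reading.
- cams.camera_model(name): a dict with "K" (3x3 intrinsics, pixels), "camera_from_world" (4x4, takes a point from world to camera coordinates). Camera axes: x right, y down, z forward; pixel columns grow to the right and rows downward; lengths in mm; the calibration is good to about 2 mm. A picture is of the moment at which its call begins: read the wrist's pose just before it. camera_model takes no time and is no camera call; for the wrist camera it gives the pose at the moment of the call.
- r.hand_in(): hands the job in, once; it reports no verdict.
The state is a dict: "time": time; "joint_pos": joint angles; "qd": joint speeds; "joint_efforts": joint torques, N m; "tool_pos": TCP position; "tcp_rot": TCP orientation; "ft_force": force on the tool from outside, world axes, zero at the start; "wrist_torque": the same for the moment, N m; "finger_gap": finger opening in mm.
Only numpy, scipy, OpenCV 4.12 (cv2) and the standard library are available. Lean on these libraries where they do the work, as an engineer would, in place of code of your own. Each camera call takes 0.05 s, during which the arm holds its last target.

## Working session

There is one attempt and no reset: what is moved stays moved. The work goes in short steps, Python scripts to look and compute and a tool call to move; the robot and the scene stay as the last step left them, time stands still between calls to the robot, and variables do not carry over. Pictures are saved under pics/ and viewed, and the job is handed in when it is done.

Besides the shell and the picture viewer there is one more tool, called after "Call:" by a JSON object that holds its "name" and its "arguments", one argument or row to a line. jog_arm: Moves the arm, as the interface text tells. Its arguments: {"type":"object","properties":{"offset":{"type":"array","items":{"type":"array","items":{"type":"number"}}},"delta_rot":{"type":"array","items":{"type":"array","items":{"type":"number"}}},"jaw":{"type":"array","items":{"type":"number"}},"newtons":{"type":"number"}},"required":["offset","delta_rot","jaw"]}

```bash
ls; mkdir -p pics
python3 - <<'E'
from bench import monitor,cams,r
import cv2,numpy as np
print(monitor.sense())
for n in ["scene","side","wrist"]:
    m=cams.camera_model(n); print(n,np.round(m["K"],1).tolist(),np.round(m["camera_from_world"],3).tolist())
    p,d=cams.snapshot(n); cv2.imwrite(f"pics/{n}0.png",p[:,:,::-1]); np.save(f"pics/{n}0.npy",d)
E
```

```text
pics
{'time': 0.0, 'joint_pos': array([-7.41648299e+01,  7.51491561e+00,  8.53282716e+01,  3.71508203e-04,
        8.72610147e+01, -4.89271707e+00]), 'qd': array([ 0.02898192, -0.00817545, -0.07652578, -0.20029506, -0.12374064,
       -0.06919421]), 'joint_efforts': array([ 8.79366962e-04, -5.69396281e+01, -5.00546765e+01, -3.58782481e-04,
        1.47577445e-02, -4.00031837e-06]), 'tool_pos': array([ 212.23745826, -560.63458223,  230.25608763]), 'tcp_rot': array([-1.79990743e+02,  1.03790595e-01, -6.92721226e+01]), 'ft_force': array([ 0.04271836, -0.58522458,  0.37416362]), 'wrist_torque': array([ 0.02195153, -0.00949056,  0.00495784]), 'finger_gap': 85.21955996084942}
scene [[581.1, 0.0, 322.0], [0.0, 581.1, 236.4], [0.0, 0.0, 1.0]] [[-0.627, 0.779, 0.021, 506.605], [0.549, 0.461, -0.698, -180.5], [-0.553, -0.426, -0.716, 1706.769], [0.0, 0.0, 0.0, 1.0]]
side [[522.0, 0.0, 319.5], [0.0, 522.0, 230.6], [0.0, 0.0, 1.0]] [[0.998, -0.06, 0.003, -605.883], [-0.041, -0.724, -0.688, -40.33], [0.043, 0.687, -0.725, 1477.678], [0.0, 0.0, 0.0, 1.0]]
wrist [[396.9, 0.0, 316.9], [0.0, 396.9, 227.3], [0.0, 0.0, 1.0]] [[0.353, -0.936, -0.002, -598.981], [-0.891, -0.337, 0.305, -39.774], [-0.286, -0.106, -0.952, 380.236], [0.0, 0.0, 0.0, 1.0]]
```

View pics/scene0.png

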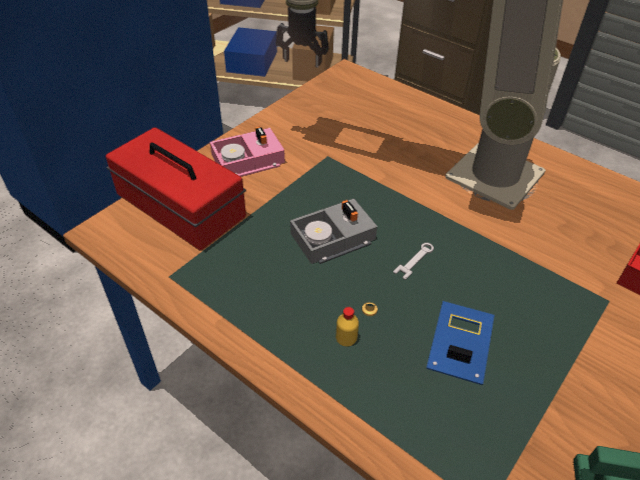

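View pics/side0.png

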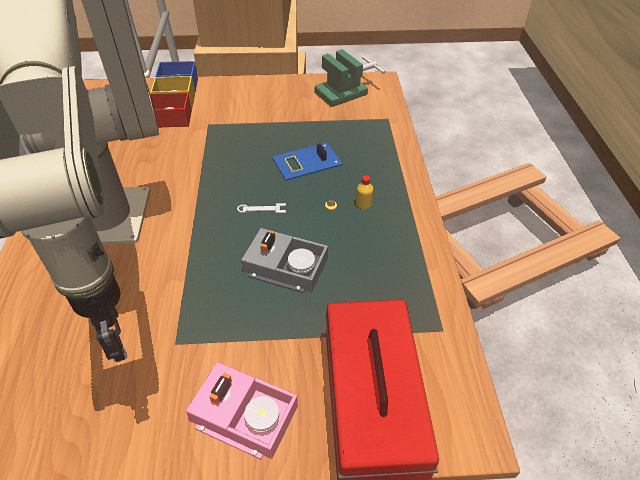

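View pics/wrist0.png

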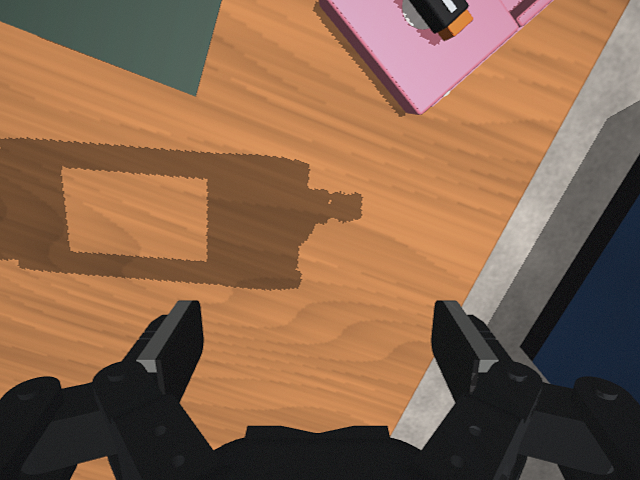

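The grey housing is at (333,230) in scene and (285,258) in side. The pink look-alike at scene (247,152) / side (243,412) stays untouched. The blue cover is at scene (462,342) / side (308,160). The other blue things, the bin and the cabinet, are not on the mat.

```bash
cat > h.py <<'E'
import numpy as np,cv2
from bench import monitor,cams,r
def snap(n,tag):
    m=cams.camera_model(n); p,d=cams.snapshot(n)
    cv2.imwrite(f"pics/{n}{tag}.png",p[:,:,::-1]); np.savez(f"pics/{n}{tag}.npz",p=p,d=d,K=m["K"],T=m["camera_from_world"])
    return p,d,np.array(m["K"]),np.array(m["camera_from_world"])
def cloud(d,K,T):
    v,u=np.mgrid[0:480,0:640]; 
    P=np.stack([(u-K[0,2])/K[0,0]*d,(v-K[1,2])/K[1,1]*d,d],-1)
    W=(P-T[:3,3])@T[:3,:3]; W[d<=0]=np.nan
    return W
def proj(X,K,T):
    c=T[:3,:3]@np.asarray(X,float)+T[:3,3]; return (K@c/c[2])[:2]
def tri(obs):
    A=[]
    for (u,v),K,T in obs:
        P=K@T[:3]; A+= [u*P[2]-P[0], v*P[2]-P[1]]
    A=np.array(A); A/=np.linalg.norm(A[:,:3],axis=1)[:,None]
    x=np.linalg.lstsq(A[:,:3],-A[:,3],rcond=None)[0]; return x, A[:,:3]@x+A[:,3]
E
python3 - <<'E'
from h import *
for n in ["scene","side"]:
    m=cams.camera_model(n); K=np.array(m["K"]);T=np.array(m["camera_from_world"])
    p=cv2.imread(f"pics/{n}0.png"); d=np.load(f"pics/{n}0.npy"); W=cloud(d,K,T)
    hsv=cv2.cvtColor(p,cv2.COLOR_BGR2HSV)
    x,y,z=W[...,0],W[...,1],W[...,2]
    blue=(hsv[...,0]>105)&(hsv[...,0]<125)&(hsv[...,1]>150)
    roi=np.zeros((480,640),bool)
    b={"scene":(290,385,420,505),"side":(135,185,265,350)}[n]; roi[b[0]:b[1],b[2]:b[3]]=1
    Bm=blue&roi
    print(n,"blue z",np.nanpercentile(z[Bm],[5,50,95]),cv2.minAreaRect(W[Bm][:,:2].astype(np.float32)))
    dark=roi&(z>20)
    print(" handle",dark.sum(),np.nanmean(W[dark],0),np.nanmax(z[dark]),cv2.minAreaRect(W[dark][:,:2].astype(np.float32)))
    b={"scene":(195,265,285,382),"side":(222,295,236,332)}[n]; roi[:]=0;roi[b[0]:b[1],b[2]:b[3]]=1
    top=roi&(z>42)&(z<57); print(" top",np.nanmedian(z[top]),cv2.minAreaRect(W[top][:,:2].astype(np.float32)))
    kn=roi&(z>62); print(" knob",kn.sum(),np.nanmean(W[kn],0),np.nanmax(z[kn]),cv2.minAreaRect(W[kn][:,:2].astype(np.float32)))
    mat=W[200:330,200:290] if n=="side" else W[270:290,240:330]; print(" mat z",np.nanmedian(mat[...,2]))
    c={"scene":(190,390,285,505),"side":(120,300,230,385)}[n]
    cv2.imwrite(f"pics/crop_{n}.png",cv2.resize(p[c[0]:c[1],c[2]:c[3]],None,fx=3,fy=3,interpolation=cv2.INTER_CUBIC))
E
```

```text
scene blue z [ 3.18402587  6.77694242 10.41733638] ((581.005615234375, 213.5395050048828), (189.03346252441406, 118.03153991699219), 20.22488021850586)
 handle 247 [629.4106613  229.94037356  34.2700519 ] 45.26151010276263 ((626.8038940429688, 228.99191284179688), (19.04668617248535, 50.094871520996094), 22.037368774414062)
 top 49.22931912104391 ((507.0325012207031, -207.41696166992188), (124.91028594970703, 194.55960083007812), 66.80671691894531)
 knob 224 [ 470.36495989 -187.61979728   81.76265054] 93.70143584198665 ((466.0450744628906, -192.02621459960938), (66.40464782714844, 21.85981559753418), 68.0975112915039)
 mat z 1.5943179690895932
side blue z [ 3.68757476  8.04093282 11.76446497] ((578.579833984375, 208.74191284179688), (189.32186889648438, 118.27965545654297), 20.29985237121582)
 handle 92 [625.74921284 221.82682994  33.81579104] 43.837637007818884 ((626.2870483398438, 226.86964416503906), (18.676971435546875, 59.32933044433594), 18.076494216918945)
 top 50.06255844266167 ((505.16741943359375, -209.9507598876953), (124.5513687133789, 192.9439239501953), 67.07857513427734)
 knob 219 [ 464.88334852 -197.89117764   83.44930099] 95.84955181705759 ((464.89678955078125, -191.48916625976562), (61.44328308105469, 21.583099365234375), 68.65965270996094)
 mat z 3.1348912884784066
```

View pics/crop_side.png

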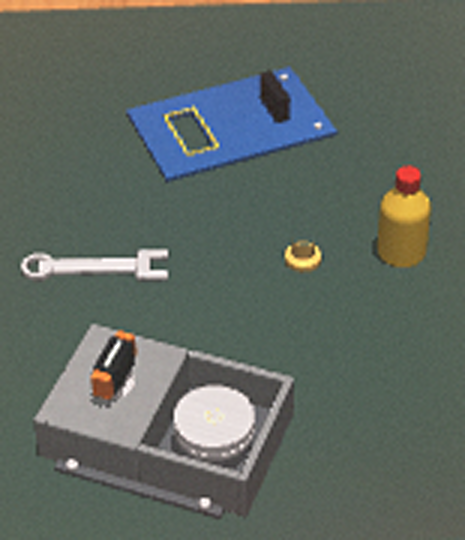

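View pics/crop_scene.png

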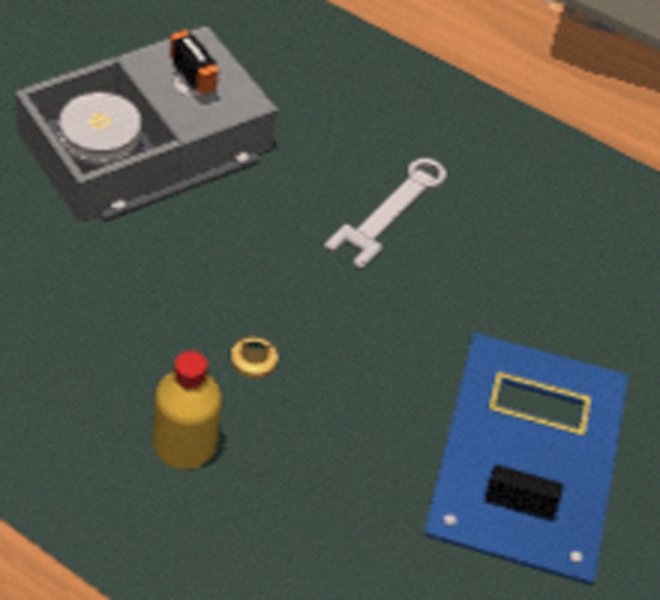

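```bash
cat >> h.py <<'E'
def st():
    s=monitor.sense(); print("t%.2f"%s["time"],"tcp",np.round(s["tool_pos"],1),"rot",np.round(s["tcp_rot"],2),"F",np.round(s["ft_force"],1),"M",np.round(s["wrist_torque"],2),"gap",round(s["finger_gap"],1),"j",np.round(s["joint_pos"],0)); return s
from scipy.spatial.transform import Rotation as Rn
def plan(pos,yaw,n,extra=2):
    s=monitor.sense(); p=np.array(s["tool_pos"]); R=Rn.from_euler("xyz",s["tcp_rot"],degrees=True)
    G=Rn.from_euler("xyz",[180,0,yaw],degrees=True); rv=(R.inv()*G).as_rotvec(degrees=True)
    D=np.array(pos)-p; offs=[];rots=[]
    for i in range(n):
        Ri=R*Rn.from_rotvec(rv*i/n,degrees=True)
        offs.append([round(float(a),1) for a in Ri.inv().apply(D/n)]); rots.append([round(float(a),2) for a in rv/n])
    print("offset",offs); print("rot",rots)
E
python3 - <<'E'
from h import *
st(); plan([520,-215,260],-23.1,12)
E
```

```text
t0.15 tcp [ 212.3 -560.7  230.5] rot [-1.7999e+02  8.0000e-02 -6.9270e+01] F [ 0.4 -1.2 -0. ] M [0.05 0.02 0.01] gap 85.5 j [-74.   8.  85.   0.  87.  -5.]
offset [[-17.9, -34.2, -2.4], [-15.5, -35.3, -2.4], [-13.1, -36.3, -2.4], [-10.7, -37.1, -2.4], [-8.2, -37.7, -2.4], [-5.6, -38.2, -2.4], [-3.0, -38.5, -2.5], [-0.4, -38.6, -2.5], [2.1, -38.5, -2.5], [4.7, -38.3, -2.5], [7.3, -37.9, -2.5], [9.8, -37.3, -2.5]]
rot [[-0.0, 0.01, -3.85], [-0.0, 0.01, -3.85], [-0.0, 0.01, -3.85], [-0.0, 0.01, -3.85], [-0.0, 0.01, -3.85], [-0.0, 0.01, -3.85], [-0.0, 0.01, -3.85], [-0.0, 0.01, -3.85], [-0.0, 0.01, -3.85], [-0.0, 0.01, -3.85], [-0.0, 0.01, -3.85], [-0.0, 0.01, -3.85]]
```

Call:
{"name": "jog_arm", "arguments": {
  "offset": [
    [-18,-34,-3],
    [-15.5,-35.5,-3],
    [-13,-36.5,-3],
    [-10.5,-37,-3],
    [-8,-38,-3],
    [-5.5,-38,-3],
    [-3,-38.5,-3],
    [-0.5,-38.5,-3],
    [2,-38.5,-3],
    [4.5,-38.5,-3],
    [7.5,-38,-3],
    [10,-37.5,-3]
  ],
  "delta_rot": [
    [0,0,-3.85],
    [0,0,-3.85],
    [0,0,-3.85],
    [0,0,-3.85],
    [0,0,-3.85],
    [0,0,-3.85],
    [0,0,-3.85],
    [0,0,-3.85],
    [0,0,-3.85],
    [0,0,-3.85],
    [0,0,-3.85],
    [0,0,-3.85]
  ],
  "jaw": [100,100,100,100,100,100,100,100,100,100,100,100]
}}

```text
time: 1.35
tool_pos: [522.7, -199.7, 263.2]
tcp_rot: [-179.8, 0.4, -21.8]
ft_force: [0.6, -0.5, 0.7]
finger_gap: 85.8
```

Run:
```python
from h import *
st(); snap("wrist","1"); st()
```

```text
t1.35 tcp [ 522.7 -199.7  263.2] rot [-179.76    0.42  -21.78] F [ 0.6 -0.5  0.7] M [ 0.03 -0.06  0.01] gap 85.8 j [-26.   1.  89.   0.  91.  -5.]
t1.40 tcp [ 525.9 -195.   263.6] rot [-179.56    0.34  -21.34] F [-0.5  4.6  0.1] M [ 0.14 -0.04 -0.05] gap 85.3 j [-26.   1.  89.   0.  91.  -5.]
```

View pics/wrist1.png

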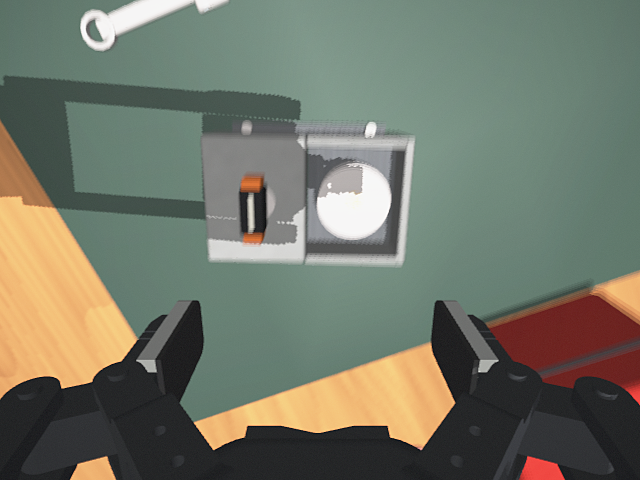

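Call:
{"name": "jog_arm", "arguments": {
  "offset": [
    [0,0,0],
    [0,0,0],
    [0,0,0]
  ],
  "delta_rot": [
    [0,0,0],
    [0,0,0],
    [0,0,0]
  ],
  "jaw": [100,100,100]
}}

```text
time: 1.7
tool_pos: [526.3, -193.3, 262.7]
tcp_rot: [-179.6, 0.4, -21.2]
ft_force: [-0.0, -0.3, -0.1]
finger_gap: 85.6
```

Run:
```python
from h import *
st(); snap("wrist","2"); st()
```

```text
t1.70 tcp [ 526.3 -193.3  262.7] rot [-179.57    0.43  -21.16] F [-0.  -0.3 -0.1] M [-0.02  0.01 -0.01] gap 85.6 j [-26.   1.  89.   0.  91.  -5.]
t1.75 tcp [ 526.2 -193.5  262.7] rot [-179.57    0.44  -21.18] F [-0.2  0.1 -0.2] M [-0.05  0.03 -0.02] gap 85.7 j [-26.   1.  89.   0.  91.  -5.]
```

Call:
{"name": "jog_arm", "arguments": {
  "offset": [
    [-30,-15,20],
    [-30,-15,20],
    [-10,-10,20],
    [0,0,0],
    [0,0,0],
    [0,0,0]
  ],
  "delta_rot": [
    [0,0,0.5],
    [0,0,0.5],
    [0,0,0.5],
    [0,0,0],
    [0,0,0],
    [0,0,0]
  ],
  "jaw": [100,100,100,100,100,100]
}}

```text
time: 2.35
tool_pos: [472.4, -135.2, 202.7]
tcp_rot: [-179.7, 0.3, -23.4]
ft_force: [-0.2, -0.6, 0.1]
finger_gap: 85.5
```

Run:
```python
from h import *
st(); snap("wrist","3"); st()
a=cv2.imread("pics/wrist2.png");b=cv2.imread("pics/wrist3.png")
cv2.imwrite("pics/c23.png",np.hstack([cv2.resize(a[110:290,190:430],(480,360),interpolation=cv2.INTER_CUBIC)]))
```

```text
t2.35 tcp [ 472.4 -135.2  202.7] rot [-179.68    0.34  -23.4 ] F [-0.2 -0.6  0.1] M [-0.01 -0.04 -0.02] gap 85.5 j [-22.  -8. 104.   0.  85.   1.]
t2.40 tcp [ 472.8 -135.4  203.1] rot [-179.69    0.29  -23.4 ] F [ 0.6 -0.1  0. ] M [-0.03 -0.07  0.  ] gap 85.4 j [-22.  -8. 104.   0.  85.   1.]
```

View pics/wrist3.png

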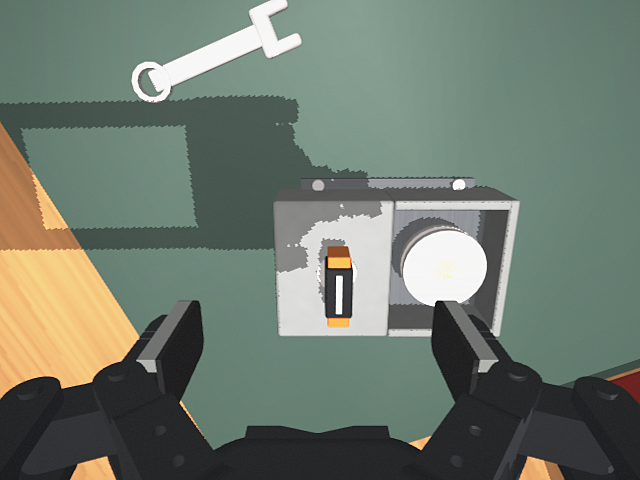

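View pics/wrist2.png

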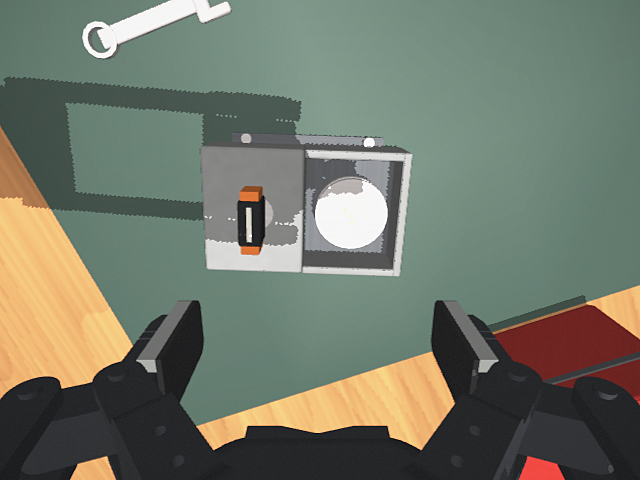

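Run:
```python
from h import *
for n in ["wrist2","wrist3"]:
    f=np.load(f"pics/{n}.npz"); W=cloud(f["d"],f["K"],f["T"]); z=W[...,2]
    b=(135,285,195,420) if n=="wrist2" else (180,345,265,528)
    roi=np.zeros((480,640),bool); roi[b[0]:b[1],b[2]:b[3]]=1
    top=roi&(z>45)&(z<55); print(n,"top z",np.nanmedian(z[top]),np.nanpercentile(z[top],[10,90]),cv2.minAreaRect(W[top][:,:2].astype(np.float32)))
    kn=roi&(z>82); print(" bar top",kn.sum(),np.nanmedian(z[kn]),np.nanmean(W[kn],0),cv2.minAreaRect(W[kn][:,:2].astype(np.float32)))
    kn=roi&(z>65); print(" knob all",kn.sum(),cv2.minAreaRect(W[kn][:,:2].astype(np.float32)))
    print(" mat",np.nanmedian(z[60:90,300:500]))
    # orange pixels
    hsv=cv2.cvtColor(f["p"],cv2.COLOR_RGB2HSV); o=roi&(hsv[...,0]<22)&(hsv[...,1]>130)&(hsv[...,2]>80)
    nn,l,s,c=cv2.connectedComponentsWithStats(o.astype(np.uint8)); print([ (s[i].tolist(),np.nanmedian(W[l==i],0).round(1).tolist()) for i in range(1,nn) if s[i,4]>15])
```

```text
wrist2 top z 49.9735200610998 [48.59959735 50.99460592] ((504.4493713378906, -208.20974731445312), (119.96592712402344, 190.45704650878906), 66.81944274902344)
 bar top 1479 87.6346174490383 [ 464.50466396 -189.40509297   87.36736998] ((463.4365539550781, -190.64907836914062), (56.12928009033203, 20.34810447692871), 66.31600189208984)
 knob all 1695 ((463.49261474609375, -190.52127075195312), (56.40841293334961, 20.34810447692871), 66.31600189208984)
 mat 1.01480765354481
[([240, 186, 23, 16, 312], [474.6, -167.8, 85.2]), ([241, 245, 21, 10, 167], [455.0, -212.6, 86.1])]
wrist3 top z 49.975780489172735 [48.62743476 50.894532  ] ((504.5340881347656, -208.4578094482422), (120.62451171875, 190.09542846679688), 66.76309204101562)
 bar top 3987 218.587811613029 [ 491.72550934 -166.63418046  163.03134506] ((479.1941833496094, -174.54986572265625), (101.54100799560547, 34.773460388183594), 45.03970718383789)
 knob all 4208 ((479.1941833496094, -174.54986572265625), (101.54100799560547, 34.773460388183594), 45.03970718383789)
 mat 0.9992350941486032
[([327, 246, 24, 23, 464], [473.7, -167.0, 85.0]), ([328, 318, 21, 9, 188], [454.1, -212.7, 86.1])]
```

Run:
```python
from h import *
st(); plan([577,235,230],20.2,10)
```

```text
t2.40 tcp [ 472.8 -135.4  203.1] rot [-179.69    0.29  -23.4 ] F [ 0.6 -0.1  0. ] M [-0.03 -0.07  0.  ] gap 85.4 j [-22.  -8. 104.   0.  85.   1.]
offset [[-5.2, -38.1, -2.5], [-2.2, -38.4, -2.5], [0.7, -38.5, -2.5], [3.6, -38.3, -2.5], [6.5, -37.9, -2.6], [9.4, -37.3, -2.6], [12.2, -36.5, -2.6], [14.9, -35.5, -2.6], [17.6, -34.2, -2.6], [20.1, -32.8, -2.7]]
rot [[-0.04, 0.02, -4.36], [-0.04, 0.02, -4.36], [-0.04, 0.02, -4.36], [-0.04, 0.02, -4.36], [-0.04, 0.02, -4.36], [-0.04, 0.02, -4.36], [-0.04, 0.02, -4.36], [-0.04, 0.02, -4.36], [-0.04, 0.02, -4.36], [-0.04, 0.02, -4.36]]
```

Call:
{"name": "jog_arm", "arguments": {
  "offset": [
    [-5,-38,-3],
    [-2,-38.5,-3],
    [0.5,-38.5,-3],
    [3.5,-38.5,-3],
    [6.5,-38,-3],
    [9.5,-37.5,-3],
    [12,-36.5,-3],
    [15,-35.5,-3],
    [17.5,-34,-3],
    [20,-33,-3],
    [0,0,0],
    [0,0,0],
    [0,0,0]
  ],
  "delta_rot": [
    [0,0,-4.35],
    [0,0,-4.35],
    [0,0,-4.35],
    [0,0,-4.35],
    [0,0,-4.35],
    [0,0,-4.35],
    [0,0,-4.35],
    [0,0,-4.35],
    [0,0,-4.35],
    [0,0,-4.35],
    [0,0,0],
    [0,0,0],
    [0,0,0]
  ],
  "jaw": [100,100,100,100,100,100,100,100,100,100,100,100,100]
}}

```text
time: 3.7
tool_pos: [592.9, 242.2, 250.2]
tcp_rot: [179.9, -1.2, 21.2]
ft_force: [0.5, 0.6, -0.2]
finger_gap: 85.2
```

```bash
cat > cov.py <<'E'
from h import *
def cov(n):
    f=np.load(f"pics/{n}.npz"); W=cloud(f["d"],f["K"],f["T"]); z=W[...,2]
    hsv=cv2.cvtColor(f["p"],cv2.COLOR_RGB2HSV)
    bl=(hsv[...,0]>105)&(hsv[...,0]<125)&(hsv[...,1]>130)&(np.hypot(W[...,0]-580,W[...,1]-211)<130)
    print(n,"plate z",np.nanmedian(z[bl]),cv2.minAreaRect(W[bl][:,:2].astype(np.float32)))
    h=(z>31)&(z<48)&(np.hypot(W[...,0]-627,W[...,1]-228)<60); print(" handle top",h.sum(),np.nanmedian(z[h]),cv2.minAreaRect(W[h][:,:2].astype(np.float32)))
    ye=(hsv[...,0]>22)&(hsv[...,0]<36)&(hsv[...,1]>110)&(np.hypot(W[...,0]-540,W[...,1]-195)<70); print(" slot",ye.sum(),np.nanmedian(z[ye]),cv2.minAreaRect(W[ye][:,:2].astype(np.float32)))
E
python3 - <<'E'
from cov import *
st(); snap("wrist","4"); st(); cov("wrist4")
E
```

```text
t3.70 tcp [592.9 242.2 250.2] rot [179.9   -1.17  21.16] F [ 0.5  0.6 -0.2] M [-0.05 -0.02  0.02] gap 85.2 j [18. 12. 78. -0. 89. -4.]
t3.75 tcp [592.9 241.8 250.2] rot [179.89  -1.17  21.13] F [-0.3 -0.5  0.1] M [-0.02 -0.01  0.02] gap 85.5 j [18. 12. 78. -0. 89. -4.]
wrist4 plate z 6.1330781234908525 ((578.0817260742188, 211.881103515625), (191.38790893554688, 120.93418884277344), 19.97114372253418)
 handle top 794 38.039710295967765 ((624.112060546875, 229.26419067382812), (14.013734817504883, 49.95973205566406), 20.074588775634766)
 slot 454 6.560614133351506 ((535.3931884765625, 196.7265167236328), (36.40045928955078, 71.20088195800781), 19.697834014892578)
```

View pics/wrist4.png

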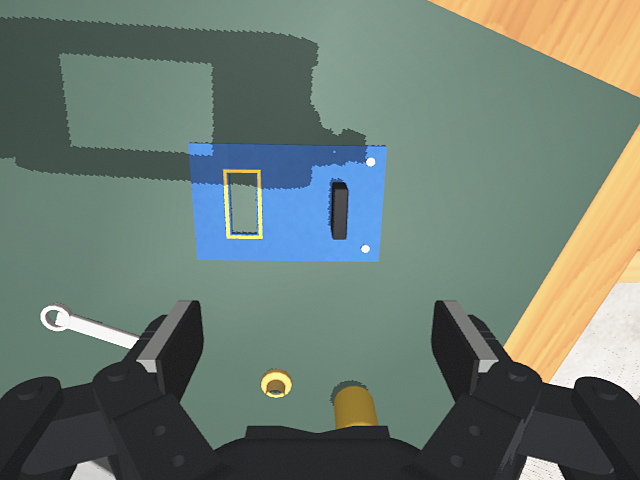

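Run:
```python
from h import *
st(); plan([624.1,229.3,100],20.0,5)
```

```text
t3.75 tcp [592.9 241.8 250.2] rot [179.89  -1.17  21.13] F [-0.3 -0.5  0.1] M [-0.02 -0.01  0.02] gap 85.5 j [18. 12. 78. -0. 89. -4.]
offset [[4.3, 4.5, 30.1], [4.4, 4.5, 30.1], [4.6, 4.5, 30.1], [4.7, 4.5, 30.1], [4.9, 4.5, 30.1]]
rot [[0.02, -0.23, 0.23], [0.02, -0.23, 0.23], [0.02, -0.23, 0.23], [0.02, -0.23, 0.23], [0.02, -0.23, 0.23]]
```

Call:
{"name": "jog_arm", "arguments": {
  "offset": [
    [4.5,4.5,30],
    [4.5,4.5,30],
    [4.5,4.5,30],
    [4.5,4.5,30],
    [5,4.5,30],
    [0,0,0],
    [0,0,0],
    [0,0,0]
  ],
  "delta_rot": [
    [0,-0.23,0.23],
    [0,-0.23,0.23],
    [0,-0.23,0.23],
    [0,-0.23,0.23],
    [0,-0.23,0.23],
    [0,0,0],
    [0,0,0],
    [0,0,0]
  ],
  "jaw": [60,60,60,60,60,60,60,60]
}}

```text
time: 4.55
tool_pos: [629.1, 219.3, 102.9]
tcp_rot: [179.8, -0.4, 19.1]
ft_force: [0.6, 0.5, 0.3]
finger_gap: 51.2
```

Run:
```python
from cov import *
st(); snap("wrist","5"); st(); cov("wrist5"); plan([624.1,229.3,11],20.0,6)
```

```text
t4.55 tcp [629.1 219.3 102.9] rot [179.81  -0.45  19.09] F [0.6 0.5 0.3] M [-0.05  0.01 -0.01] gap 51.2 j [15. 22. 82. -0. 76. -4.]
t4.60 tcp [629.7 219.6 103.8] rot [179.8   -0.54  19.11] F [ 0.1 -0.8  1.5] M [ 0.03 -0.01 -0.  ] gap 51.1 j [15. 22. 82. -0. 76. -4.]
wrist5 plate z 6.112209604744631 ((585.6947021484375, 213.311279296875), (207.8546142578125, 123.2938003540039), 20.006101608276367)
 handle top 2193 37.95569296651495 ((624.3109130859375, 229.3363037109375), (14.069740295410156, 50.010833740234375), 20.02677345275879)
 slot 1284 6.617690888369165 ((535.2762451171875, 196.65122985839844), (36.86809539794922, 71.63101196289062), 20.306869506835938)
offset [[-0.5, -1.9, 15.5], [-0.5, -1.9, 15.5], [-0.4, -1.9, 15.5], [-0.4, -1.9, 15.5], [-0.4, -1.9, 15.5], [-0.3, -1.8, 15.5]]
rot [[0.03, -0.09, -0.15], [0.03, -0.09, -0.15], [0.03, -0.09, -0.15], [0.03, -0.09, -0.15], [0.03, -0.09, -0.15], [0.03, -0.09, -0.15]]
```

View pics/wrist5.png

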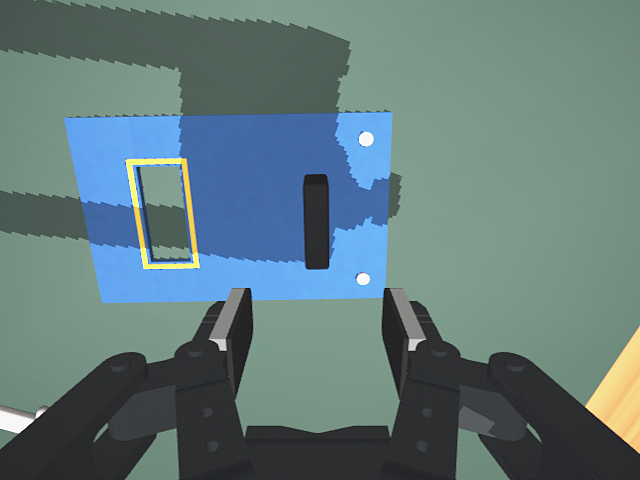

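Call:
{"name": "jog_arm", "arguments": {
  "offset": [
    [-1,-4,12],
    [-1,-3,12],
    [0,-2,12],
    [0,-1,8],
    [0,0,0],
    [0,0,0],
    [0,0,0]
  ],
  "delta_rot": [
    [0,-0.2,-0.3],
    [0,-0.2,-0.3],
    [0,-0.1,-0.2],
    [0,0,0],
    [0,0,0],
    [0,0,0],
    [0,0,0]
  ],
  "jaw": [60,60,60,60,60,60,60]
}}

```text
time: 5.3
tool_pos: [625.6, 230.8, 59.9]
tcp_rot: [179.8, -0.3, 20.1]
ft_force: [1.5, -0.3, 0.5]
finger_gap: 51.2
```

Run:
```python
from h import *
st(); plan([624.3,229.3,11],20.0,4)
```

```text
t5.30 tcp [625.6 230.8  59.9] rot [179.78  -0.3   20.07] F [ 1.5 -0.3  0.5] M [-0.   -0.01 -0.04] gap 51.2 j [16. 25. 83. -0. 72. -4.]
offset [[-0.5, 0.2, 12.2], [-0.5, 0.2, 12.2], [-0.5, 0.2, 12.2], [-0.4, 0.2, 12.2]]
rot [[0.05, -0.08, 0.02], [0.05, -0.08, 0.02], [0.05, -0.08, 0.02], [0.05, -0.08, 0.02]]
```

Call:
{"name": "jog_arm", "arguments": {
  "offset": [
    [-0.5,0,14],
    [-0.5,0,12],
    [-0.3,0.2,10],
    [-0.2,0.2,8],
    [0,0,3],
    [0,0,0],
    [0,0,0]
  ],
  "delta_rot": [
    [0,-0.1,0],
    [0,-0.1,0],
    [0,-0.1,0],
    [0,0,0],
    [0,0,0],
    [0,0,0],
    [0,0,0]
  ],
  "jaw": [50,50,50,50,50,50,50]
}}

```text
time: 6.0
tool_pos: [624.3, 229.2, 8.2]
tcp_rot: [179.8, 0.1, 20.0]
ft_force: [0.5, 1.0, -0.0]
finger_gap: 42.6
```

Run:
```python
from h import *
st(); plan([624.3,229.3,11],20.0,1)
```

```text
t6.00 tcp [624.3 229.2   8.2] rot [1.7978e+02 7.0000e-02 2.0040e+01] F [ 0.5  1.  -0. ] M [ 0.03 -0.01 -0.01] gap 42.6 j [16. 29. 84. -0. 67. -4.]
offset [[0.0, -0.1, -2.8]]
rot [[0.22, 0.07, 0.04]]
```

Call:
{"name": "jog_arm", "arguments": {
  "offset": [
    [0,0,-3],
    [0,0,0],
    [0,0,0],
    [0,0,0],
    [0,0,0],
    [0,0,0],
    [0,0,0],
    [0,0,0]
  ],
  "delta_rot": [
    [0.2,0,0],
    [0,0,0],
    [0,0,0],
    [0,0,0],
    [0,0,0],
    [0,0,0],
    [0,0,0],
    [0,0,0]
  ],
  "jaw": [40,10,5,0,0,0,0,0],
  "newtons": 80
}}

```text
time: 6.8
tool_pos: [625.0, 229.4, 12.7]
tcp_rot: [180.0, -0.0, 20.0]
ft_force: [-0.8, -0.1, -2.1]
finger_gap: 12.8
```

Call:
{"name": "jog_arm", "arguments": {
  "offset": [
    [0,0,-5],
    [0,0,-10],
    [0,0,-20],
    [0,0,-20],
    [0,0,-20],
    [0,0,-20],
    [0,0,-20],
    [0,0,-15],
    [0,0,-5],
    [0,0,0],
    [0,0,0]
  ],
  "delta_rot": [
    [0,0,0],
    [0,0,0],
    [0,0,0],
    [0,0,0],
    [0,0,0],
    [0,0,0],
    [0,0,0],
    [0,0,0],
    [0,0,0],
    [0,0,0],
    [0,0,0]
  ],
  "jaw": [0,0,0,0,0,0,0,0,0,0,0]
}}

```text
time: 7.9
tool_pos: [623.3, 229.1, 155.6]
tcp_rot: [-180.0, 0.1, 20.0]
ft_force: [-0.0, 0.1, -4.4]
finger_gap: 12.9
```

Run:
```python
from h import *
st(); snap("wrist","6"); st()
f=np.load("pics/wrist6.npz"); W=cloud(f["d"],f["K"],f["T"]); hsv=cv2.cvtColor(f["p"],cv2.COLOR_RGB2HSV)
```

```text
t7.90 tcp [623.3 229.1 155.6] rot [-1.7999e+02  1.1000e-01  2.0050e+01] F [-0.   0.1 -4.4] M [ 0.05 -0.11 -0.01] gap 12.9 j [16. 20. 79.  0. 81. -4.]
t7.95 tcp [623.2 229.  155.3] rot [-1.7999e+02  1.4000e-01  2.0050e+01] F [-0.2 -0.3 -4.2] M [ 0.03 -0.11 -0.01] gap 12.5 j [16. 20. 79.  0. 81. -4.]
```

View pics/wrist6.png

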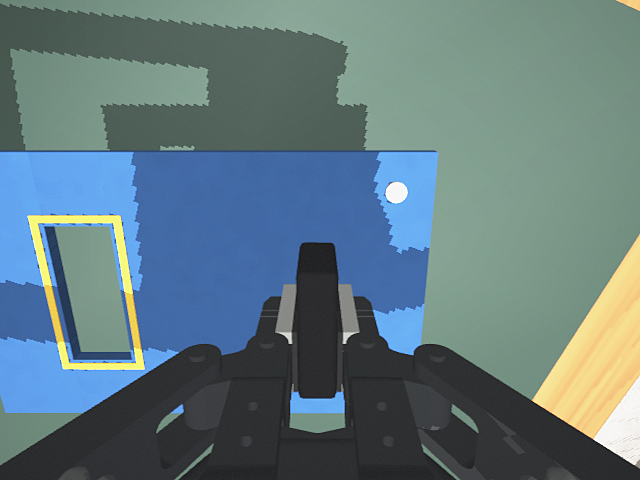

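```bash
cat > held.py <<'E'
from h import *
def held(n,s):
    f=np.load(f"pics/{n}.npz"); W=cloud(f["d"],f["K"],f["T"]); hsv=cv2.cvtColor(f["p"],cv2.COLOR_RGB2HSV)
    R=Rn.from_euler("xyz",s["tcp_rot"],degrees=True); L=R.inv().apply((W-s["tool_pos"]).reshape(-1,3)).reshape(W.shape)
    bl=(hsv[...,0]>105)&(hsv[...,0]<125)&(hsv[...,1]>120)&(abs(L[...,2]-6)<15)&(np.hypot(L[...,0]+50,L[...,1])<125)
    P=L[bl]; A=np.c_[P[:,:2],np.ones(len(P))]; c=np.linalg.lstsq(A,P[:,2],rcond=None)[0]
    print("plate plane in tool: slopes deg",np.degrees(c[:2]).round(2),"z0",c[2].round(2),"resid",np.std(A@c-P[:,2]).round(2))
    Q=W[bl]; B=np.c_[Q[:,:2],np.ones(len(Q))]; cw=np.linalg.lstsq(B,Q[:,2],rcond=None)[0]; print(" world slopes deg",np.degrees(cw[:2]).round(2))
    ye=(hsv[...,0]>22)&(hsv[...,0]<36)&(hsv[...,1]>110)&(abs(L[...,2]-6)<15)&(L[...,0]<-50)
    ye=cv2.morphologyEx(ye.astype(np.uint8),cv2.MORPH_OPEN,np.ones((3,3)))>0
    rl=cv2.minAreaRect(L[ye][:,:2].astype(np.float32)); rw=cv2.minAreaRect(W[ye][:,:2].astype(np.float32))
    print(" slot tool",rl," world",rw,"z",np.nanmedian(W[ye][:,2]))
    return rl,rw
E
python3 - <<'E'
from held import *
held("wrist6",monitor.sense())
E
```

```text
plate plane in tool: slopes deg [-0.2   0.03] z0 6.25 resid 0.84
 world slopes deg [0.04 0.06]
 slot tool ((-95.81573486328125, 0.09891510009765625), (37.29304122924805, 72.1416015625), 0.2906392812728882)  world ((533.1636352539062, 196.10023498535156), (37.298667907714844, 72.14164733886719), 19.75681495666504) z 149.58150508309086
```

Run:
```python
from h import *
plan([551,-228.2,190],-23.2,16)
```

```text
offset [[-14.0, 25.3, -2.1], [-12.8, 25.9, -2.1], [-11.6, 26.5, -2.1], [-10.3, 27.0, -2.2], [-9.0, 27.5, -2.2], [-7.7, 27.9, -2.2], [-6.4, 28.2, -2.2], [-5.1, 28.5, -2.2], [-3.7, 28.7, -2.2], [-2.4, 28.8, -2.2], [-1.0, 28.9, -2.2], [0.4, 28.9, -2.2], [1.7, 28.9, -2.2], [3.1, 28.8, -2.2], [4.4, 28.6, -2.2], [5.8, 28.3, -2.2]]
rot [[0.0, 0.01, 2.7], [0.0, 0.01, 2.7], [0.0, 0.01, 2.7], [0.0, 0.01, 2.7], [0.0, 0.01, 2.7], [0.0, 0.01, 2.7], [0.0, 0.01, 2.7], [0.0, 0.01, 2.7], [0.0, 0.01, 2.7], [0.0, 0.01, 2.7], [0.0, 0.01, 2.7], [0.0, 0.01, 2.7], [0.0, 0.01, 2.7], [0.0, 0.01, 2.7], [0.0, 0.01, 2.7], [0.0, 0.01, 2.7]]
```

Call:
{"name": "jog_arm", "arguments": {
  "offset": [
    [-7,13,-6],
    [-14,25,-6],
    [-13,26,-6],
    [-11.5,26.5,-4],
    [-10.5,27,-4],
    [-9,27.5,-3],
    [-7.5,28,-2],
    [-6.5,28,-2],
    [-5,28.5,0],
    [-3.5,28.5,0],
    [-2.5,29,0],
    [-1,29,0],
    [0.5,29,0],
    [1.5,29,0],
    [3,29,0],
    [4,20,0],
    [3,10,0],
    [0,0,0],
    [0,0,0],
    [0,0,0]
  ],
  "delta_rot": [
    [0,0,1.5],
    [0,0,2.7],
    [0,0,2.7],
    [0,0,2.7],
    [0,0,2.7],
    [0,0,2.7],
    [0,0,2.7],
    [0,0,2.7],
    [0,0,2.7],
    [0,0,2.7],
    [0,0,2.7],
    [0,0,2.7],
    [0,0,2.7],
    [0,0,2.7],
    [0,0,2.7],
    [0,0,2.0],
    [0,0,1.2],
    [0,0,0],
    [0,0,0],
    [0,0,0]
  ],
  "jaw": [0,0,0,0,0,0,0,0,0,0,0,0,0,0,0,0,0,0,0,0]
}}

```text
time: 9.95
tool_pos: [515.5, -238.0, 175.9]
tcp_rot: [179.2, 1.6, -25.3]
ft_force: [-0.2, 0.1, -3.8]
finger_gap: 12.4
```

Run:
```python
from held import *
st(); snap("wrist","7"); held("wrist7",st()); plan([551,-228.2,130],-23.2,5)
```

```text
t9.95 tcp [ 515.5 -238.   175.9] rot [179.21   1.6  -25.25] F [-0.2  0.1 -3.8] M [-0.05 -0.11 -0.01] gap 12.4 j [-29.   6.  93.  -1.  83.  -4.]
t10.00 tcp [ 515.5 -237.7  175.9] rot [179.22   1.6  -25.23] F [-0.7 -0.2 -4.6] M [-0.09 -0.16 -0.  ] gap 12.5 j [-29.   6.  93.  -1.  83.  -4.]
plate plane in tool: slopes deg [-0.3   0.01] z0 6.53 resid 0.89
 world slopes deg [-1.5  -0.14]
 slot tool ((-95.68875885009766, 0.9668197631835938), (37.0579719543457, 71.8783950805664), 0.2801891267299652)  world ((428.40118408203125, -197.87107849121094), (71.91006469726562, 37.12570571899414), 64.54261016845703) z 172.3528534786815
offset [[5.9, -4.9, 9.0], [5.8, -4.8, 9.0], [5.8, -4.7, 9.1], [5.8, -4.7, 9.1], [5.8, -4.6, 9.1]]
rot [[0.15, 0.32, -0.4], [0.15, 0.32, -0.4], [0.15, 0.32, -0.4], [0.15, 0.32, -0.4], [0.15, 0.32, -0.4]]
```

View pics/wrist7.png

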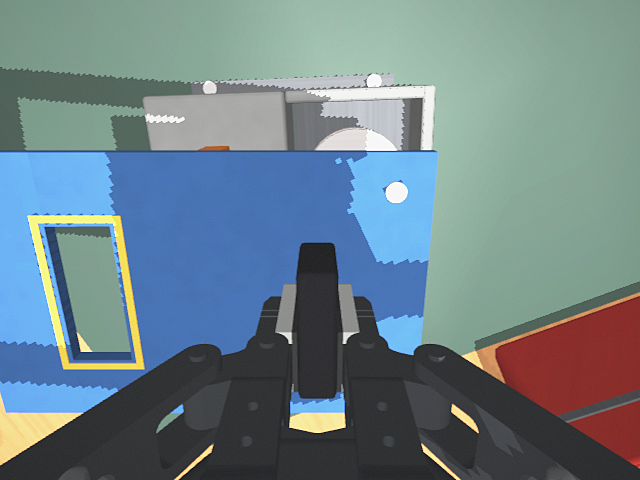

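Call:
{"name": "jog_arm", "arguments": {
  "offset": [
    [10,-8,8],
    [10,-8,8],
    [6,-5,8],
    [3,-2,6],
    [0,0,0],
    [0,0,0],
    [0,0,0]
  ],
  "delta_rot": [
    [0.3,0.6,-0.7],
    [0.3,0.6,-0.7],
    [0.2,0.4,-0.6],
    [0,0,0],
    [0,0,0],
    [0,0,0],
    [0,0,0]
  ],
  "jaw": [0,0,0,0,0,0,0]
}}

```text
time: 10.7
tool_pos: [554.8, -224.2, 141.1]
tcp_rot: [-179.8, 0.0, -22.7]
ft_force: [0.7, -0.4, -3.6]
finger_gap: 12.7
```

Run:
```python
from held import *
st(); snap("wrist","8"); held("wrist8",st()); plan([551,-228.2,120],-23.2,3)
```

```text
t10.70 tcp [ 554.8 -224.2  141.1] rot [-1.7985e+02  1.0000e-02 -2.2730e+01] F [ 0.7 -0.4 -3.6] M [-0.07 -0.15 -0.03] gap 12.7 j [-27.  11.  91.   0.  78.  -4.]
t10.75 tcp [ 554.8 -224.3  141.2] rot [-1.7984e+02 -1.0000e-02 -2.2730e+01] F [ 0.7  0.2 -4. ] M [-0.1  -0.09 -0.02] gap 12.5 j [-27.  11.  91.   0.  78.  -4.]
plate plane in tool: slopes deg [-0.31  0.02] z0 6.63 resid 0.9
 world slopes deg [0.36 0.03]
 slot tool ((-95.89146423339844, 0.675689697265625), (36.86272048950195, 71.88469696044922), 0.016263920813798904)  world ((466.10345458984375, -187.85443115234375), (71.87920379638672, 36.86256408691406), 67.25064849853516) z 134.87730507221966
offset [[-0.7, 1.7, 7.1], [-0.7, 1.7, 7.1], [-0.7, 1.7, 7.1]]
rot [[-0.05, -0.0, 0.16], [-0.05, -0.0, 0.16], [-0.05, -0.0, 0.16]]
```

View pics/wrist8.png

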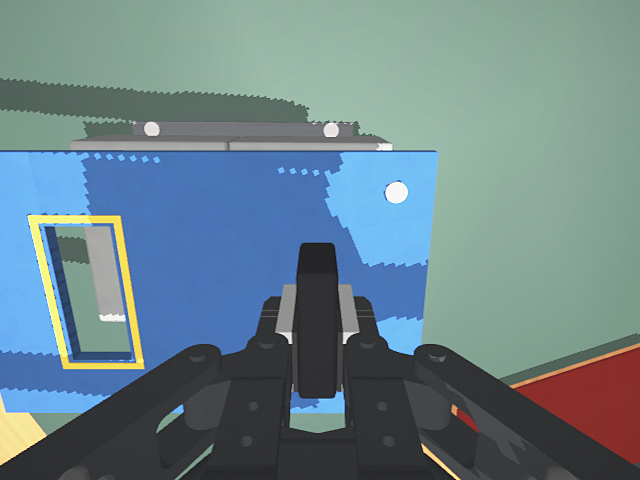

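Call:
{"name": "jog_arm", "arguments": {
  "offset": [
    [-1,2,10],
    [-1,1.5,10],
    [0,1,6],
    [0,0,0],
    [0,0,0]
  ],
  "delta_rot": [
    [0,0,0.3],
    [0,0,0.2],
    [0,0,0],
    [0,0,0],
    [0,0,0]
  ],
  "jaw": [0,0,0,0,0]
}}

```text
time: 11.25
tool_pos: [550.3, -228.7, 113.2]
tcp_rot: [-179.9, -0.0, -23.4]
ft_force: [0.4, 0.3, -4.0]
finger_gap: 12.8
```

Run:
```python
from held import *
st(); plan([551.4,-227.7,110],-23.2,1)
```

```text
t11.25 tcp [ 550.3 -228.7  113.2] rot [-1.7986e+02 -3.0000e-02 -2.3360e+01] F [ 0.4  0.3 -4. ] M [-0.1  -0.1  -0.04] gap 12.8 j [-28.  12.  93.   0.  75.  -4.]
offset [[0.6, -1.4, 3.2]]
rot [[-0.14, -0.03, -0.16]]
```

Call:
{"name": "jog_arm", "arguments": {
  "offset": [
    [0.6,-1.2,2],
    [0,0,0],
    [0,0,0]
  ],
  "delta_rot": [
    [-0.1,0,-0.15],
    [0,0,0],
    [0,0,0]
  ],
  "jaw": [0,0,0]
}}

```text
time: 11.55
tool_pos: [551.7, -227.9, 111.5]
tcp_rot: [-180.0, -0.1, -23.2]
ft_force: [0.2, 0.3, -3.0]
finger_gap: 12.4
```

Run:
```python
from held import *
st(); snap("wrist","9"); held("wrist9",st()); snap("side","9"); snap("scene","9")
a=cv2.imread("pics/side9.png")[200:320,200:360]; b=cv2.imread("pics/scene9.png")[160:280,260:420]
cv2.imwrite("pics/c9.png",np.vstack([cv2.resize(a,(400,300),interpolation=2),cv2.resize(b,(400,300),interpolation=2)]))
```

```text
t11.55 tcp [ 551.7 -227.9  111.5] rot [-1.7997e+02 -6.0000e-02 -2.3200e+01] F [ 0.2  0.3 -3. ] M [-0.02 -0.12 -0.02] gap 12.4 j [-27.  12.  93.   0.  75.  -4.]
t11.60 tcp [ 551.7 -227.8  111.5] rot [-1.7997e+02 -7.0000e-02 -2.3200e+01] F [ 0.4  0.5 -3.7] M [-0.01 -0.11 -0.05] gap 12.6 j [-27.  12.  93.   0.  75.  -4.]
plate plane in tool: slopes deg [-0.29  0.03] z0 6.49 resid 0.88
 world slopes deg [ 0.35 -0.09]
 slot tool ((-95.82206726074219, 0.8620262145996094), (37.14987564086914, 72.08130645751953), 0.09603522717952728)  world ((463.32501220703125, -190.89346313476562), (72.08004760742188, 37.146305084228516), 66.70494842529297) z 105.22599054894236
```

View pics/c9.png

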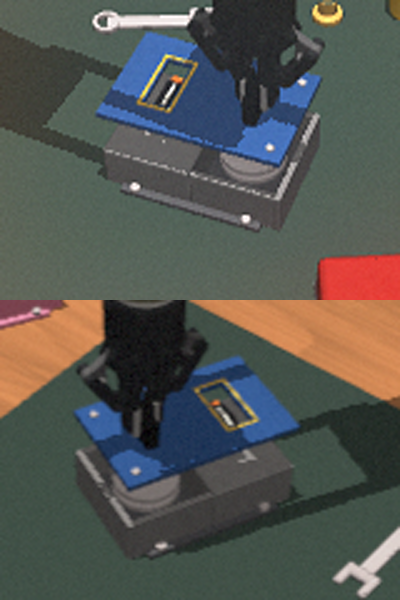

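View pics/wrist9.png

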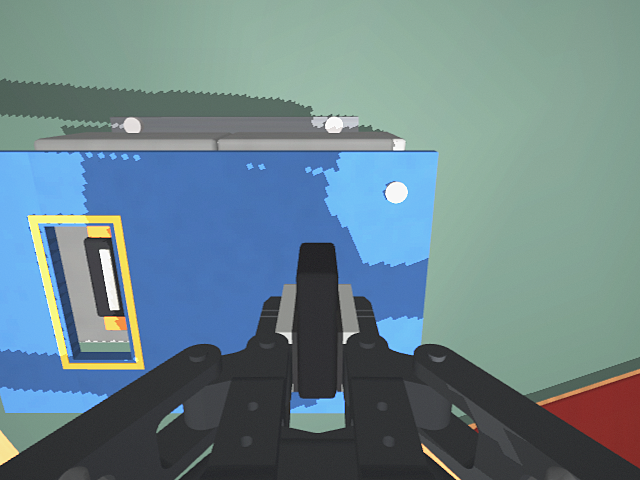

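The slot centre is (463.3, -190.9) against the knob at (463.3, -190.6). The knob shows through the slot at wrist (105,280), so I'm lowering it.

Call:
{"name": "jog_arm", "arguments": {
  "offset": [
    [-0.2,0,5],
    [0,0,5],
    [0,0,4],
    [0,0,4],
    [0,0,0],
    [0,0,0]
  ],
  "delta_rot": [
    [0,0,0],
    [0,0,0],
    [0,0,0],
    [0,0,0],
    [0,0,0],
    [0,0,0]
  ],
  "jaw": [0,0,0,0,0,0]
}}

```text
time: 12.3
tool_pos: [551.2, -227.7, 91.5]
tcp_rot: [-180.0, -0.0, -23.2]
ft_force: [0.0, -0.2, -2.9]
finger_gap: 12.2
```

Run:
```python
from held import *
st(); snap("wrist","10"); held("wrist10",st())
```

```text
t12.30 tcp [ 551.2 -227.7   91.5] rot [-1.7997e+02 -3.0000e-02 -2.3200e+01] F [ 0.  -0.2 -2.9] M [-0.   -0.13  0.03] gap 12.2 j [-27.  13.  94.   0.  73.  -4.]
t12.35 tcp [ 551.2 -227.6   91.4] rot [-1.7996e+02 -2.0000e-02 -2.3200e+01] F [-0.2 -0.  -3.2] M [-0.05 -0.09 -0.02] gap 12.5 j [-27.  13.  94.   0.  73.  -4.]
plate plane in tool: slopes deg [-0.21  0.  ] z0 6.43 resid 0.77
 world slopes deg [ 0.23 -0.06]
 slot tool ((-95.89723205566406, 0.5168037414550781), (71.8301773071289, 37.2055549621582), 89.8768081665039)  world ((462.8118896484375, -190.317626953125), (71.82881164550781, 37.204837799072266), 66.91966247558594) z 85.3665410989525
```

View pics/wrist10.png

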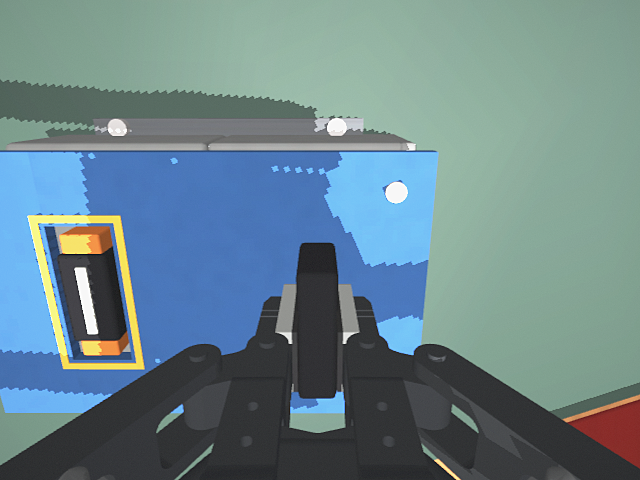

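Call:
{"name": "jog_arm", "arguments": {
  "offset": [
    [0.2,0,5],
    [0,0,5],
    [0,0,5],
    [0,0,4],
    [0,0,2],
    [0,0,0],
    [0,0,0]
  ],
  "delta_rot": [
    [0,0,0],
    [0,0,0],
    [0,0,0],
    [0,0,0],
    [0,0,0],
    [0,0,0],
    [0,0,0]
  ],
  "jaw": [0,0,0,0,0,0,0]
}}

```text
time: 13.05
tool_pos: [551.4, -227.8, 68.5]
tcp_rot: [-180.0, -0.0, -23.2]
ft_force: [0.4, 0.4, -3.5]
finger_gap: 12.7
```

Run:
```python
from held import *
st()
```

```text
t13.05 tcp [ 551.4 -227.8   68.5] rot [-1.7997e+02 -2.0000e-02 -2.3200e+01] F [ 0.4  0.4 -3.5] M [-0.07 -0.09  0.03] gap 12.7 j [-27.  15.  95.   0.  71.  -4.]
```

Call:
{"name": "jog_arm", "arguments": {
  "offset": [
    [0,0,3],
    [0,0,1.5],
    [0,0,1],
    [0,0,1],
    [0,0,0],
    [0,0,0]
  ],
  "delta_rot": [
    [0,0,0],
    [0,0,0],
    [0,0,0],
    [0,0,0],
    [0,0,0],
    [0,0,0]
  ],
  "jaw": [0,0,0,0,0,0]
}}

```text
time: 13.65
tool_pos: [552.1, -228.1, 62.9]
tcp_rot: [-180.0, -0.1, -23.2]
ft_force: [0.2, -0.2, -1.9]
finger_gap: 12.5
```

Run:
```python
from held import *
st()
```

```text
t13.65 tcp [ 552.1 -228.1   62.9] rot [-1.7998e+02 -1.1000e-01 -2.3200e+01] F [ 0.2 -0.2 -1.9] M [-0.02 -0.07  0.01] gap 12.5 j [-27.  15.  95.   0.  70.  -4.]
```

Call:
{"name": "jog_arm", "arguments": {
  "offset": [
    [-0.5,0,1],
    [0,0,0.5],
    [0,0,0],
    [0,0,0]
  ],
  "delta_rot": [
    [0,0,0],
    [0,0,0],
    [0,0,0],
    [0,0,0]
  ],
  "jaw": [0,0,0,0]
}}

```text
time: 14.05
tool_pos: [552.2, -228.1, 62.7]
tcp_rot: [-180.0, -0.2, -23.2]
ft_force: [-0.8, -0.3, -0.9]
finger_gap: 12.3
```

Run:
```python
from held import *
s=st(); snap("wrist","11"); held("wrist11",st())
```

```text
t14.05 tcp [ 552.2 -228.1   62.7] rot [-179.98   -0.2   -23.2 ] F [-0.8 -0.3 -0.9] M [0.1  0.26 0.01] gap 12.3 j [-27.  15.  95.   0.  70.  -4.]
t14.10 tcp [ 552.2 -228.1   62.7] rot [-179.98   -0.19  -23.2 ] F [-0.2  1.  -0.6] M [ 0.16  0.29 -0.04] gap 12.5 j [-27.  15.  95.   0.  70.  -4.]
plate plane in tool: slopes deg [ 0.13 -0.04] z0 6.53 resid 0.72
 world slopes deg [ 0.05 -0.04]
 slot tool ((-95.60964965820312, 0.6165237426757812), (72.07835388183594, 36.667579650878906), 89.478759765625)  world ((464.0845947265625, -191.0487060546875), (72.07537078857422, 36.660987854003906), 67.3204574584961) z 56.60812235968047
```

View pics/wrist11.png

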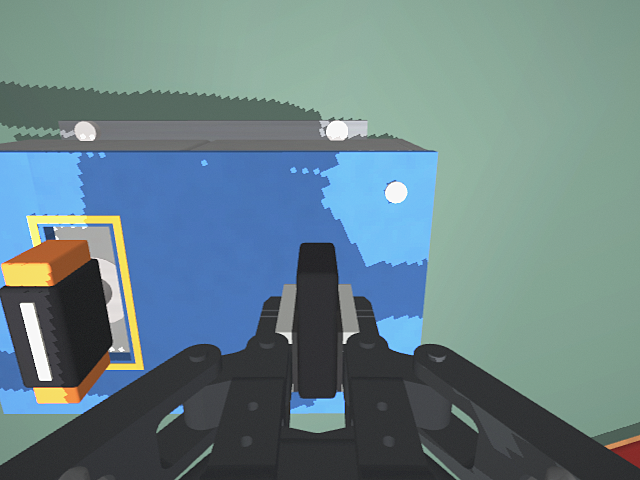

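Call:
{"name": "jog_arm", "arguments": {
  "offset": [
    [0,0,0],
    [0,0,0],
    [0,0,0],
    [0,0,0],
    [0,0,-3],
    [0,0,-10],
    [0,0,-20],
    [0,0,-25],
    [0,0,-30],
    [0,0,-25],
    [0,0,-15],
    [0,0,0],
    [0,0,0],
    [0,0,0]
  ],
  "delta_rot": [
    [0,0,0],
    [0,0,0],
    [0,0,0],
    [0,0,0],
    [0,0,0],
    [0,0,0],
    [0,0,0],
    [0,0,0],
    [0,0,0],
    [0,0,0],
    [0,0,0],
    [0,0,0],
    [0,0,0],
    [0,0,0]
  ],
  "jaw": [20,40,50,50,50,50,50,60,80,100,100,100,100,100],
  "newtons": 40
}}

```text
time: 15.5
tool_pos: [552.0, -228.2, 199.0]
tcp_rot: [-180.0, -0.4, -23.2]
ft_force: [-0.0, -0.8, 0.0]
finger_gap: 85.2
```

Run:
```python
from h import *
st(); snap("wrist","12"); s=st()
f=np.load("pics/wrist12.npz"); W=cloud(f["d"],f["K"],f["T"]); z=W[...,2]; hsv=cv2.cvtColor(f["p"],cv2.COLOR_RGB2HSV)
bl=(hsv[...,0]>105)&(hsv[...,0]<125)&(hsv[...,1]>120)&(abs(z-56)<12)
Q=W[bl];B=np.c_[Q[:,:2],np.ones(len(Q))];c=np.linalg.lstsq(B,Q[:,2],rcond=None)[0];print("slopes deg",np.degrees(c[:2]),np.median(Q[:,2]),cv2.minAreaRect(Q[:,:2].astype(np.float32)))
ye=(hsv[...,0]>22)&(hsv[...,0]<36)&(hsv[...,1]>110)&(abs(z-56)<6);print("slot",cv2.minAreaRect(W[ye][:,:2].astype(np.float32)))
h=(z>81)&(z<96)&(np.hypot(W[...,0]-551,W[...,1]+228)<45);print("handle",h.sum(),np.nanmedian(z[h]),cv2.minAreaRect(W[h][:,:2].astype(np.float32)))
h=(z>83)&(z<96)&(np.hypot(W[...,0]-463,W[...,1]+190)<45);print("knob",h.sum(),np.nanmedian(z[h]),cv2.minAreaRect(W[h][:,:2].astype(np.float32)))
```

```text
t15.50 tcp [ 552.  -228.2  199. ] rot [-179.99   -0.35  -23.2 ] F [-0.  -0.8  0. ] M [-0.01  0.03  0.01] gap 85.2 j [-27.   8.  88.   0.  84.  -4.]
t15.55 tcp [ 551.7 -228.   198.5] rot [-179.99   -0.3   -23.2 ] F [-0.9  0.5  0.2] M [-0.02 -0.01 -0.05] gap 85.3 j [-27.   8.  88.   0.  84.  -4.]
slopes deg [ 0.00204608 -0.02649028] 56.11509926233308 ((504.82574462890625, -208.63656616210938), (120.38550567626953, 190.38156127929688), 66.68976593017578)
slot ((463.9324035644531, -190.67987060546875), (70.48136138916016, 35.44009780883789), 66.6922378540039)
handle 1486 87.95541772882066 ((551.1817626953125, -227.9622039794922), (49.7966194152832, 13.873201370239258), 67.15742492675781)
knob 2349 87.65184136398882 ((463.7648010253906, -190.74365234375), (56.28132247924805, 20.50558853149414), 67.08629608154297)
```

View pics/wrist12.png

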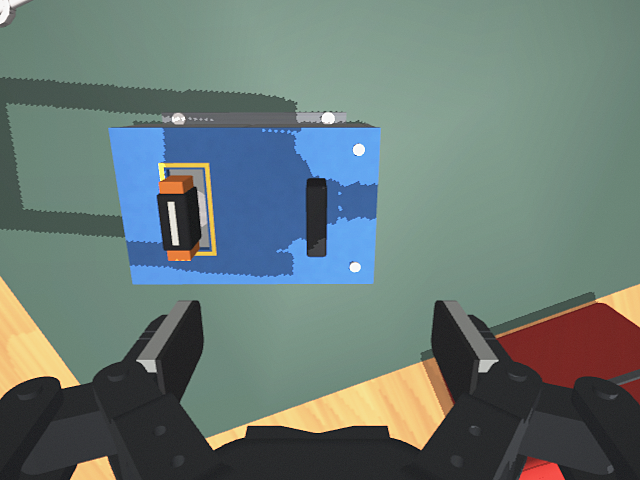

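Run:
```python
from h import *
plan([463.6,-190.7,150],66.9,12)
```

```text
offset [[-8.0, 0.0, 4.0], [-7.9, -1.0, 4.0], [-7.7, -2.0, 4.0], [-7.4, -3.0, 4.0], [-6.9, -4.0, 4.0], [-6.4, -4.8, 4.0], [-5.7, -5.6, 4.0], [-4.9, -6.3, 4.0], [-4.0, -6.9, 4.0], [-3.1, -7.4, 4.0], [-2.1, -7.7, 4.0], [-1.1, -7.9, 4.0]]
rot [[0.02, -0.02, -7.51], [0.02, -0.02, -7.51], [0.02, -0.02, -7.51], [0.02, -0.02, -7.51], [0.02, -0.02, -7.51], [0.02, -0.02, -7.51], [0.02, -0.02, -7.51], [0.02, -0.02, -7.51], [0.02, -0.02, -7.51], [0.02, -0.02, -7.51], [0.02, -0.02, -7.51], [0.02, -0.02, -7.51]]
```

Call:
{"name": "jog_arm", "arguments": {
  "offset": [
    [-8,0,4],
    [-8,-1,4],
    [-7.5,-2,4],
    [-7.5,-3,4],
    [-7,-4,4],
    [-6.5,-5,4],
    [-5.5,-5.5,4],
    [-5,-6.5,4],
    [-4,-7,4],
    [-3,-7.5,4],
    [-2,-7.5,4],
    [-1,-8,4],
    [0,0,0],
    [0,0,0],
    [0,0,0]
  ],
  "delta_rot": [
    [0,0,-7.5],
    [0,0,-7.5],
    [0,0,-7.5],
    [0,0,-7.5],
    [0,0,-7.5],
    [0,0,-7.5],
    [0,0,-7.5],
    [0,0,-7.5],
    [0,0,-7.5],
    [0,0,-7],
    [0,0,-6],
    [0,0,-4],
    [0,0,0],
    [0,0,0],
    [0,0,0]
  ],
  "jaw": [100,100,100,100,100,100,100,100,100,100,100,100,100,100,100]
}}

```text
time: 17.05
tool_pos: [446.9, -184.2, 126.0]
tcp_rot: [-178.1, -0.1, 64.6]
ft_force: [-0.1, 0.0, 0.5]
finger_gap: 85.2
```

Run:
```python
from h import *
st(); plan([463.6,-190.7,120],66.9,3)
```

```text
t17.05 tcp [ 446.9 -184.2  126. ] rot [-1.7814e+02 -1.3000e-01  6.4580e+01] F [-0.1  0.   0.5] M [-0.03  0.01  0.01] gap 85.2 j [-29.  -4. 109.   0.  78. -93.]
offset [[0.4, 6.0, 1.8], [0.4, 6.0, 1.9], [0.3, 6.0, 1.9]]
rot [[-0.62, -0.05, -0.77], [-0.62, -0.05, -0.77], [-0.62, -0.05, -0.77]]
```

Call:
{"name": "jog_arm", "arguments": {
  "offset": [
    [0.5,7,2],
    [0.5,6,2],
    [0,3,1],
    [0,0,0],
    [0,0,0]
  ],
  "delta_rot": [
    [-0.7,0,-0.8],
    [-0.6,0,-0.8],
    [-0.4,0,-0.4],
    [0,0,0],
    [0,0,0]
  ],
  "jaw": [100,100,100,100,100]
}}

```text
time: 17.55
tool_pos: [464.4, -191.1, 120.4]
tcp_rot: [179.9, -0.2, 66.6]
ft_force: [0.1, 0.2, -0.6]
finger_gap: 85.1
```

```bash
cat > kn.py <<'E'
from h import *
def kn(n,s=None):
    f=np.load(f"pics/{n}.npz"); W=cloud(f["d"],f["K"],f["T"]); z=W[...,2]; hsv=cv2.cvtColor(f["p"],cv2.COLOR_RGB2HSV)
    g=(z>83)&(z<92)&(np.hypot(W[...,0]-463.6,W[...,1]+190.7)<34)
    print("knob",g.sum(),np.nanmedian(z[g]),cv2.minAreaRect(W[g][:,:2].astype(np.float32)))
    o=(hsv[...,0]<22)&(hsv[...,1]>120)&(hsv[...,2]>80)&(z>60)&(z<95)&(np.hypot(W[...,0]-463.6,W[...,1]+190.7)<34)
    nn,l,q,c=cv2.connectedComponentsWithStats(o.astype(np.uint8))
    for i in range(1,nn):
        if q[i,4]>15: print("  tab px",c[i].round(0),np.nanmedian(W[l==i],0).round(1))
    d=g&(hsv[...,2]<70); print("  dark top",d.sum(),cv2.minAreaRect(W[d][:,:2].astype(np.float32)) if d.sum()>20 else "")
E
python3 - <<'E'
from kn import *
st(); snap("wrist","13"); kn("wrist13"); plan([463.6,-190.7,59],66.9,8)
E
```

```text
t17.55 tcp [ 464.4 -191.1  120.4] rot [ 1.7993e+02 -1.6000e-01  6.6600e+01] F [ 0.1  0.2 -0.6] M [ 0.03  0.03 -0.08] gap 85.1 j [-28.  -3. 108.   0.  75. -95.]
knob 4346 87.80537935938338 ((463.3379211425781, -191.1254119873047), (56.038612365722656, 20.449308395385742), 66.62520599365234)
  tab px [270. 259.] [ 449.5 -211.2   85.7]
  tab px [366. 260.] [ 469.  -168.1   85.7]
  dark top 2584 ((463.1036682128906, -190.74771118164062), (39.272125244140625, 19.727365493774414), 66.66845703125)
offset [[-0.0, -0.1, 7.7], [-0.0, -0.1, 7.7], [-0.0, -0.1, 7.7], [-0.0, -0.1, 7.7], [-0.0, -0.1, 7.7], [-0.0, -0.1, 7.7], [-0.0, -0.1, 7.7], [0.0, -0.1, 7.7]]
rot [[0.01, -0.02, -0.04], [0.01, -0.02, -0.04], [0.01, -0.02, -0.04], [0.01, -0.02, -0.04], [0.01, -0.02, -0.04], [0.01, -0.02, -0.04], [0.01, -0.02, -0.04], [0.01, -0.02, -0.04]]
```

View pics/wrist13.png

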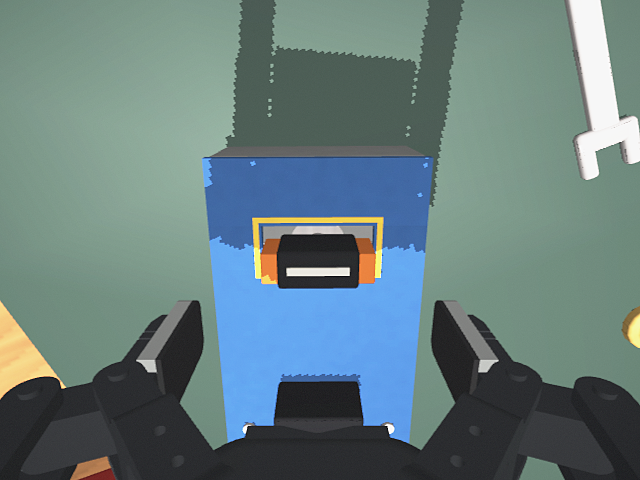

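Call:
{"name": "jog_arm", "arguments": {
  "offset": [
    [-0.2,0,10],
    [-0.2,-0.2,10],
    [0,-0.2,10],
    [0,0,10],
    [0,0,8],
    [0,0,5],
    [0,0,2],
    [0,0,0],
    [0,0,0]
  ],
  "delta_rot": [
    [0,0,-0.2],
    [0,0,-0.1],
    [0,0,0],
    [0,0,0],
    [0,0,0],
    [0,0,0],
    [0,0,0],
    [0,0,0],
    [0,0,0]
  ],
  "jaw": [100,100,100,100,100,90,90,90,90]
}}

```text
time: 18.5
tool_pos: [462.6, -190.5, 59.1]
tcp_rot: [-179.9, -0.2, 66.9]
ft_force: [0.3, 0.7, -0.1]
finger_gap: 76.5
```

Run:
```python
from kn import *
st(); plan([463.4,-190.8,59],66.9,1)
```

```text
t18.50 tcp [ 462.6 -190.5   59.1] rot [-1.7991e+02 -1.7000e-01  6.6910e+01] F [ 0.3  0.7 -0.1] M [-0.03  0.02 -0.03] gap 76.5 j [-28.   1. 111.   0.  68. -95.]
offset [[0.1, 0.8, 0.1]]
rot [[-0.09, -0.17, 0.01]]
```

Now pinch.

Call:
{"name": "jog_arm", "arguments": {
  "offset": [
    [0,0.6,0],
    [0,0,0],
    [0,0,0],
    [0,0,0],
    [0,0,0],
    [0,0,0],
    [0,0,0],
    [0,0,0]
  ],
  "delta_rot": [
    [0,0,0],
    [0,0,0],
    [0,0,0],
    [0,0,0],
    [0,0,0],
    [0,0,0],
    [0,0,0],
    [0,0,0]
  ],
  "jaw": [80,70,60,40,40,40,40,40],
  "newtons": 50
}}

```text
time: 19.3
tool_pos: [464.6, -190.7, 62.6]
tcp_rot: [179.9, -0.2, 66.9]
ft_force: [-1.9, 1.2, 0.8]
finger_gap: 41.5
```

Run:
```python
from kn import *
st(); snap("wrist","14"); kn("wrist14")
```

```text
t19.30 tcp [ 464.6 -190.7   62.6] rot [179.95  -0.22  66.92] F [-1.9  1.2  0.8] M [ 0.08  0.23 -0.01] gap 41.5 j [-28.   1. 110.   0.  69. -95.]
knob 7823 88.06266471875652 ((463.55963134765625, -190.66696166992188), (66.83941650390625, 23.178850173950195), 66.65748596191406)
  tab px [259. 322.] [ 450.3 -207.5   85.8]
  tab px [374. 320.] [ 465.  -169.8   85.8]
  dark top 5776 ((463.26373291015625, -190.5847625732422), (66.83816528320312, 22.233552932739258), 66.2181167602539)
```

View pics/wrist14.png

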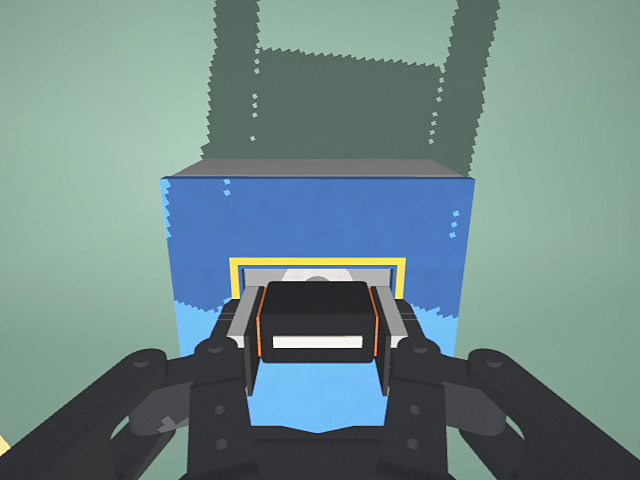

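Call:
{"name": "jog_arm", "arguments": {
  "offset": [
    [0,-0.5,0.5],
    [0,0,0.5],
    [0,0,0],
    [0,0,0],
    [0,0,0]
  ],
  "delta_rot": [
    [0,0,4],
    [0,0,4],
    [0,0,4],
    [0,0,4],
    [0,0,0]
  ],
  "jaw": [40,40,40,40,40]
}}

```text
time: 19.85
tool_pos: [464.6, -190.7, 62.5]
tcp_rot: [180.0, -0.2, 50.4]
ft_force: [-1.4, 0.6, 0.2]
finger_gap: 41.6
```

Run:
```python
from kn import *
st(); snap("wrist","15"); kn("wrist15")
```

```text
t19.85 tcp [ 464.6 -190.7   62.5] rot [179.98  -0.23  50.35] F [-1.4  0.6  0.2] M [ 0.03  0.2  -0.03] gap 41.6 j [-28.   1. 110.   0.  68. -79.]
knob 7817 88.08048173673973 ((463.6155700683594, -190.70108032226562), (66.8056640625, 23.015161514282227), 50.385589599609375)
  tab px [260. 322.] [ 446.1 -202.8   85.7]
  tab px [374. 321.] [ 471.2 -170.9   85.7]
  dark top 5756 ((463.443115234375, -190.5847930908203), (66.80603790283203, 22.141101837158203), 50.19097900390625)
```

View pics/wrist15.png

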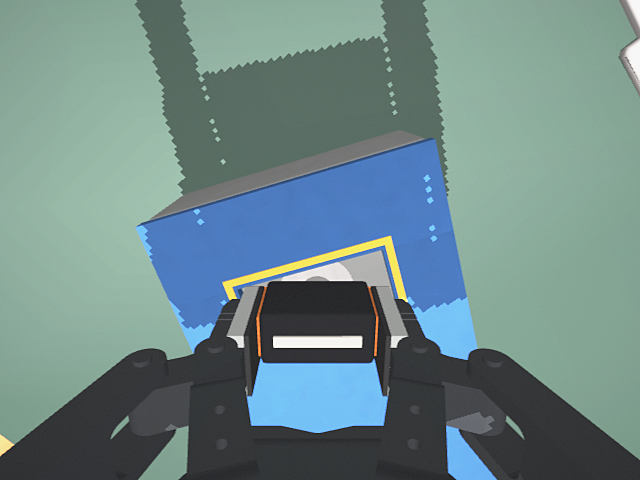

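Call:
{"name": "jog_arm", "arguments": {
  "offset": [
    [0,0,0],
    [0,0,0],
    [0,0,0],
    [0,0,0],
    [0,0,0],
    [0,0,0],
    [0,0,0],
    [0,0,0],
    [0,0,0]
  ],
  "delta_rot": [
    [0,0,4.5],
    [0,0,4.5],
    [0,0,4.5],
    [0,0,4.5],
    [0,0,4.5],
    [0,0,4.5],
    [0,0,4.5],
    [0,0,3],
    [0,0,0]
  ],
  "jaw": [40,40,40,40,40,40,40,40,40]
}}

```text
time: 20.8
tool_pos: [464.5, -190.7, 62.6]
tcp_rot: [-179.9, -0.2, 15.9]
ft_force: [-0.4, 1.2, 0.7]
finger_gap: 40.9
```

Call:
{"name": "jog_arm", "arguments": {
  "offset": [
    [0,0,0],
    [0,0,0],
    [0,0,0],
    [0,0,0],
    [0,0,-5],
    [0,0,-15],
    [0,0,-20],
    [0,0,-15],
    [0,0,-5],
    [0,0,0],
    [0,0,0]
  ],
  "delta_rot": [
    [0,0,0],
    [0,0,0],
    [0,0,0],
    [0,0,0],
    [0,0,0],
    [0,0,0],
    [0,0,0],
    [0,0,0],
    [0,0,0],
    [0,0,0],
    [0,0,0]
  ],
  "jaw": [60,80,90,90,90,90,90,90,90,90,90]
}}

```text
time: 21.9
tool_pos: [464.9, -191.3, 126.1]
tcp_rot: [-180.0, -0.3, 16.4]
ft_force: [0.3, 0.5, -0.9]
finger_gap: 76.6
```

Run:
```python
from kn import *
st(); snap("wrist","16"); kn("wrist16")
```

```text
t21.90 tcp [ 464.9 -191.3  126.1] rot [-179.96   -0.26   16.38] F [ 0.3  0.5 -0.9] M [ 0.02 -0.07 -0.01] gap 76.6 j [-28.  -3. 108.   0.  76. -45.]
knob 3774 87.88150579741651 ((463.3064880371094, -190.73965454101562), (50.26200866699219, 20.336048126220703), 15.679944038391113)
  tab px [272. 255.] [ 441.4 -193.    85.8]
  tab px [360. 256.] [ 484.1 -181.    85.7]
  dark top 2439 ((463.5538330078125, -190.55201721191406), (39.256954193115234, 20.037460327148438), 15.902200698852539)
```

View pics/wrist16.png

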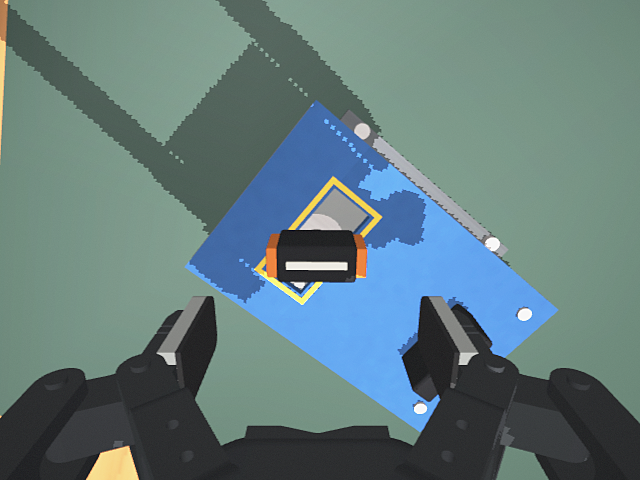

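Call:
{"name": "jog_arm", "arguments": {
  "offset": [
    [0,0,0],
    [0,0,0],
    [0,0,0],
    [0,0,0],
    [0,0,0],
    [0,0,0],
    [0,0,0],
    [0,0,0],
    [0,0,0],
    [0,0,0],
    [0,0,0],
    [0,0,0],
    [0,0,0],
    [0,0,0],
    [0,0,0]
  ],
  "delta_rot": [
    [0,0,7.5],
    [0,0,7.5],
    [0,0,7.5],
    [0,0,7.5],
    [0,0,7.5],
    [0,0,7.5],
    [0,0,7.5],
    [0,0,7.5],
    [0,0,7.5],
    [0,0,7.5],
    [0,0,7],
    [0,0,3],
    [0,0,0],
    [0,0,0],
    [0,0,0]
  ],
  "jaw": [70,70,70,70,60,60,60,60,60,60,60,60,60,60,60]
}}

```text
time: 23.45
tool_pos: [456.3, -186.7, 110.3]
tcp_rot: [179.3, 1.1, -72.0]
ft_force: [-0.5, -0.4, -0.3]
finger_gap: 51.2
```

Run:
```python
from kn import *
st(); snap("wrist","17"); kn("wrist17"); plan([463.5,-190.7,62],-74.1,8)
```

```text
t23.45 tcp [ 456.3 -186.7  110.3] rot [179.28   1.06 -71.97] F [-0.5 -0.4 -0.3] M [0.01 0.   0.  ] gap 51.2 j [-28.  -3. 109.   0.  75.  44.]
knob 4307 87.89670840905809 ((463.6567687988281, -190.706787109375), (50.65745544433594, 20.068113327026367), 15.880510330200195)
  tab px [334. 207.] [ 487.5 -183.8   77.7]
  tab px [332. 223.] [ 482.7 -184.5   85.9]
  tab px [329. 308.] [ 442.2 -196.8   86.1]
  dark top 2494 ((464.060302734375, -190.79312133789062), (39.39827346801758, 19.592185974121094), 15.751017570495605)
offset [[0.9, -0.8, 6.0], [0.8, -0.8, 6.0], [0.8, -0.8, 6.0], [0.8, -0.8, 6.0], [0.8, -0.8, 6.0], [0.8, -0.8, 6.0], [0.8, -0.7, 6.0], [0.7, -0.7, 6.0]]
rot [[0.09, 0.13, 0.27], [0.09, 0.13, 0.27], [0.09, 0.13, 0.27], [0.09, 0.13, 0.27], [0.09, 0.13, 0.27], [0.09, 0.13, 0.27], [0.09, 0.13, 0.27], [0.09, 0.13, 0.27]]
```

View pics/wrist17.png

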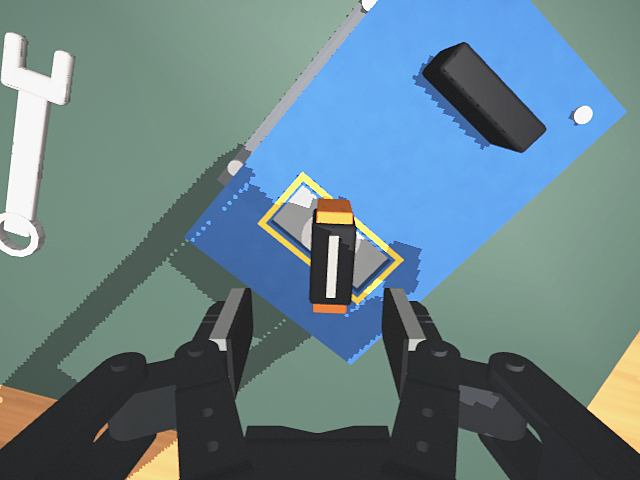

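Call:
{"name": "jog_arm", "arguments": {
  "offset": [
    [3,-3,2],
    [2,-2,2],
    [1,-0.5,2],
    [0,0,0],
    [0,0,0]
  ],
  "delta_rot": [
    [0.3,0.5,1],
    [0.3,0.5,0.7],
    [0,0,0.3],
    [0,0,0],
    [0,0,0]
  ],
  "jaw": [60,60,60,60,60]
}}

```text
time: 24.0
tool_pos: [463.9, -191.1, 103.4]
tcp_rot: [179.9, -0.0, -74.1]
ft_force: [0.3, -0.8, 0.0]
finger_gap: 51.4
```

Run:
```python
from kn import *
st(); plan([463.5,-190.7,62],-74.1,6)
```

```text
t24.00 tcp [ 463.9 -191.1  103.4] rot [ 1.7992e+02 -5.0000e-02 -7.4050e+01] F [ 0.3 -0.8  0. ] M [-0.05 -0.01  0.01] gap 51.4 j [-28.  -2. 109.  -0.  73.  46.]
offset [[-0.1, 0.0, 6.9], [-0.1, 0.0, 6.9], [-0.1, 0.0, 6.9], [-0.1, 0.0, 6.9], [-0.1, 0.0, 6.9], [-0.1, 0.1, 6.9]]
rot [[0.01, -0.01, 0.01], [0.01, -0.01, 0.01], [0.01, -0.01, 0.01], [0.01, -0.01, 0.01], [0.01, -0.01, 0.01], [0.01, -0.01, 0.01]]
```

Call:
{"name": "jog_arm", "arguments": {
  "offset": [
    [-0.3,0,8],
    [-0.2,0,8],
    [0,0,8],
    [0,0,7],
    [0,0,4],
    [0,0,2],
    [0,0,0],
    [0,0,0]
  ],
  "delta_rot": [
    [0,0,0],
    [0,0,0],
    [0,0,0],
    [0,0,0],
    [0,0,0],
    [0,0,0],
    [0,0,0],
    [0,0,0]
  ],
  "jaw": [60,60,60,60,60,60,60,60]
}}

```text
time: 24.8
tool_pos: [462.9, -190.2, 62.1]
tcp_rot: [179.8, 0.0, -74.0]
ft_force: [-0.8, -0.2, 0.1]
finger_gap: 51.2
```

Call:
{"name": "jog_arm", "arguments": {
  "offset": [
    [0,0,0],
    [0,0,0],
    [0,0,0],
    [0,0,0],
    [0,0,0],
    [0,0,0]
  ],
  "delta_rot": [
    [0,0,0],
    [0,0,0],
    [0,0,0],
    [0,0,0],
    [0,0,0],
    [0,0,0]
  ],
  "jaw": [40,25,15,15,15,15],
  "newtons": 30
}}

```text
time: 25.4
tool_pos: [463.5, -190.8, 63.0]
tcp_rot: [179.9, -0.0, -74.0]
ft_force: [1.6, -2.1, -1.9]
finger_gap: 19.6
```

Run:
```python
from kn import *
st(); snap("wrist","18"); kn("wrist18")
```

```text
t25.40 tcp [ 463.5 -190.8   63. ] rot [ 1.7991e+02 -5.0000e-02 -7.4050e+01] F [ 1.6 -2.1 -1.9] M [-0.02 -0.02  0.03] gap 19.6 j [-28.   1. 110.  -0.  69.  46.]
knob 8244 87.94572766163932 ((463.66644287109375, -190.74371337890625), (48.06500244140625, 43.585697174072266), 55.76354217529297)
  tab px [317. 264.] [ 486.9 -184.3   82.7]
  tab px [317. 388.] [ 442.1 -197.    86.1]
  dark top 5422 ((464.39459228515625, -190.6824188232422), (40.348636627197266, 39.95643997192383), 61.1470947265625)
```

View pics/wrist18.png

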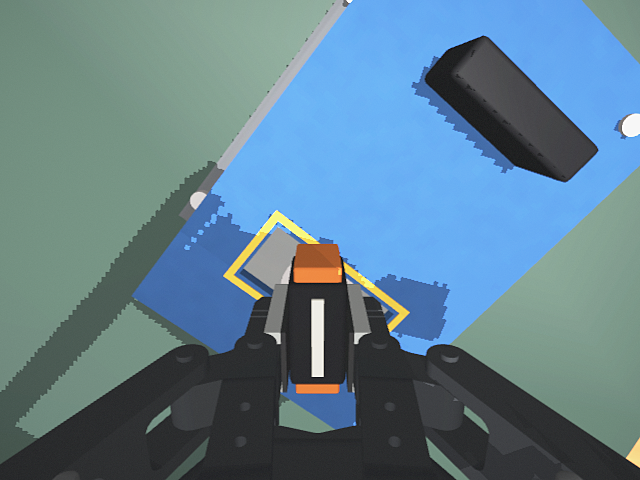

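Call:
{"name": "jog_arm", "arguments": {
  "offset": [
    [0,0,0],
    [0,0,0],
    [0,0,0],
    [0,0,0],
    [0,0,0],
    [0,0,0],
    [0,0,0]
  ],
  "delta_rot": [
    [0,0,3],
    [0,0,3],
    [0,0,3],
    [0,0,3],
    [0,0,2],
    [0,0,1],
    [0,0,0]
  ],
  "jaw": [15,15,15,15,15,15,15]
}}

```text
time: 26.15
tool_pos: [463.5, -190.6, 63.0]
tcp_rot: [179.9, -0.1, -89.5]
ft_force: [-0.1, -1.3, -1.9]
finger_gap: 19.7
```

Run:
```python
from kn import *
st()
```

```text
t26.15 tcp [ 463.5 -190.6   63. ] rot [ 1.7991e+02 -7.0000e-02 -8.9540e+01] F [-0.1 -1.3 -1.9] M [-0.01 -0.01  0.05] gap 19.7 j [-28.   1. 110.  -0.  69.  61.]
```

Now at about 66.5°. From here I go slowly, 1.5° per row, watching for the stop.

Call:
{"name": "jog_arm", "arguments": {
  "offset": [
    [0,0,0],
    [0,0,0],
    [0,0,0],
    [0,0,0],
    [0,0,0],
    [0,0,0]
  ],
  "delta_rot": [
    [0,0,1.5],
    [0,0,1.5],
    [0,0,1.5],
    [0,0,1.5],
    [0,0,1.5],
    [0,0,1.5]
  ],
  "jaw": [15,15,15,15,15,15]
}}

```text
time: 26.75
tool_pos: [463.5, -190.4, 62.9]
tcp_rot: [179.9, -0.1, -99.2]
ft_force: [0.5, -0.4, -0.8]
finger_gap: 19.6
```

Run:
```python
from kn import *
st()
```

```text
t26.75 tcp [ 463.5 -190.4   62.9] rot [ 1.7992e+02 -7.0000e-02 -9.9160e+01] F [ 0.5 -0.4 -0.8] M [ 0.13 -0.01  0.08] gap 19.6 j [-28.   1. 110.  -0.  69.  71.]
```

Call:
{"name": "jog_arm", "arguments": {
  "offset": [
    [0,0,0],
    [0,0,0],
    [0,0,0],
    [0,0,0],
    [0,0,0]
  ],
  "delta_rot": [
    [0,0,1.5],
    [0,0,1.5],
    [0,0,1.5],
    [0,0,1.5],
    [0,0,1.5]
  ],
  "jaw": [15,15,15,15,15]
}}

```text
time: 27.25
tool_pos: [463.6, -190.3, 62.9]
tcp_rot: [179.9, -0.1, -107.4]
ft_force: [-0.2, -0.5, -2.3]
finger_gap: 19.2
```

Run:
```python
from kn import *
st()
```

```text
t27.25 tcp [ 463.6 -190.3   62.9] rot [ 1.7993e+02 -6.0000e-02 -1.0736e+02] F [-0.2 -0.5 -2.3] M [ 0.11 -0.09  0.01] gap 19.2 j [-28.   1. 110.  -0.  69.  79.]
```

Call:
{"name": "jog_arm", "arguments": {
  "offset": [
    [0,0,0],
    [0,0,0],
    [0,0,0],
    [0,0,0]
  ],
  "delta_rot": [
    [0,0,1.5],
    [0,0,1.5],
    [0,0,1.5],
    [0,0,1.5]
  ],
  "jaw": [15,15,15,15]
}}

```text
time: 27.65
tool_pos: [463.5, -190.3, 63.0]
tcp_rot: [179.9, -0.1, -113.8]
ft_force: [-1.0, -0.3, -0.3]
finger_gap: 19.0
```

Run:
```python
from kn import *
st(); snap("wrist","19"); kn("wrist19")
```

```text
t27.65 tcp [ 463.5 -190.3   63. ] rot [ 1.7993e+02 -1.0000e-01 -1.1378e+02] F [-1.  -0.3 -0.3] M [0.11 0.17 1.26] gap 19.0 j [-28.   1. 110.  -0.  69.  86.]
knob 8881 87.85905642939971 ((463.82330322265625, -193.3197784423828), (56.98952865600586, 42.0367317199707), 2.637568712234497)
  tab px [314. 259.] [ 488.1 -200.7   83.8]
  tab px [319. 391.] [ 441.4 -182.1   86.1]
  dark top 5428 ((464.4605712890625, -191.02430725097656), (40.812625885009766, 39.994930267333984), 23.180070877075195)
```

View pics/wrist19.png

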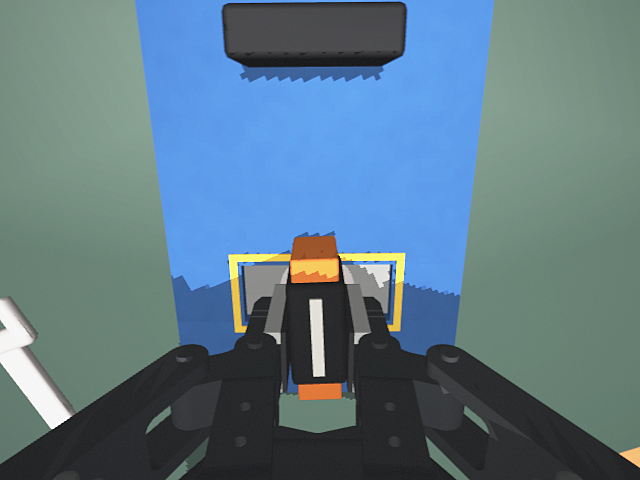

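The wrist moment jumped to 1.26 N m, and the tabs stand further out at (314,259) and (319,391). It is locked, so I release.

Call:
{"name": "jog_arm", "arguments": {
  "offset": [
    [0,0,0],
    [0,0,0],
    [0,0,0],
    [0,0,0],
    [0,0,-5],
    [0,0,-20],
    [0,0,-30],
    [0,0,-30],
    [0,0,-20],
    [0,0,0],
    [0,0,0]
  ],
  "delta_rot": [
    [0,0,-1],
    [0,0,0],
    [0,0,0],
    [0,0,0],
    [0,0,0],
    [0,0,0],
    [0,0,0],
    [0,0,0],
    [0,0,0],
    [0,0,0],
    [0,0,0]
  ],
  "jaw": [25,50,60,60,60,60,60,60,60,60,60]
}}

```text
time: 28.8
tool_pos: [463.3, -190.0, 173.1]
tcp_rot: [179.9, -0.0, -112.9]
ft_force: [-0.8, -0.3, -0.8]
finger_gap: 51.2
```

Run:
```python
from kn import *
st(); snap("wrist","20"); kn("wrist20"); n="wrist20"
f=np.load(f"pics/{n}.npz"); W=cloud(f["d"],f["K"],f["T"]); z=W[...,2]; hsv=cv2.cvtColor(f["p"],cv2.COLOR_RGB2HSV)
bl=(hsv[...,0]>105)&(hsv[...,0]<125)&(hsv[...,1]>120)&(abs(z-56)<12)
Q=W[bl];B=np.c_[Q[:,:2],np.ones(len(Q))];c=np.linalg.lstsq(B,Q[:,2],rcond=None)[0];print("slopes deg",np.degrees(c[:2]),np.median(Q[:,2]),cv2.minAreaRect(Q[:,:2].astype(np.float32)))
ye=(hsv[...,0]>22)&(hsv[...,0]<36)&(hsv[...,1]>110)&(abs(z-56)<6);print("slot",cv2.minAreaRect(W[ye][:,:2].astype(np.float32)))
h=(z>81)&(z<96)&(np.hypot(W[...,0]-551,W[...,1]+228)<45);print("handle",h.sum(),np.nanmedian(z[h]),cv2.minAreaRect(W[h][:,:2].astype(np.float32)))
```

```text
t28.80 tcp [ 463.3 -190.   173.1] rot [ 1.7992e+02 -4.0000e-02 -1.1295e+02] F [-0.8 -0.3 -0.8] M [-0.02  0.03 -0.01] gap 51.2 j [-28.  -6. 105.  -0.  81.  85.]
knob 2686 87.82436037591623 ((464.0097961425781, -190.69700622558594), (20.001846313476562, 56.393001556396484), 70.1432876586914)
  tab px [315. 187.] [ 489.5 -200.1   79.1]
  tab px [319. 268.] [ 441.6 -183.    86.1]
  dark top 1236 ((465.8504943847656, -191.5371856689453), (19.5140380859375, 42.88207244873047), 70.22554779052734)
slopes deg [0.04191449 0.00435188] 56.15829446002847 ((501.63018798828125, -206.87890625), (120.26374816894531, 183.15548706054688), 66.7197265625)
slot ((464.205322265625, -191.13653564453125), (71.26364135742188, 36.09543228149414), 67.0232162475586)
handle 2671 88.00276839641624 ((551.2515869140625, -228.22943115234375), (50.27383041381836, 14.212430000305176), 67.16472625732422)
```

View pics/wrist20.png

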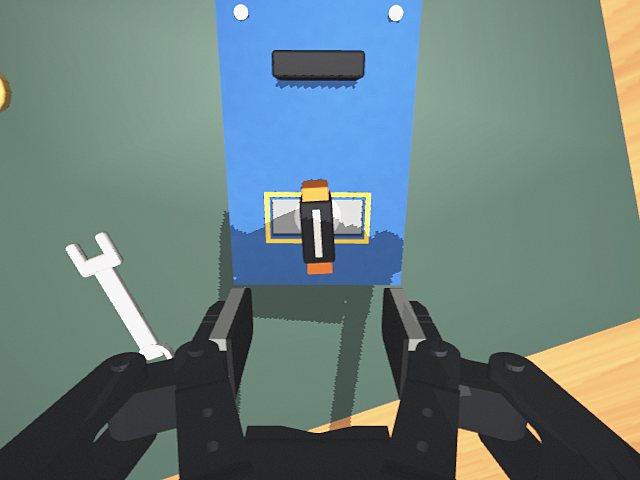

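Run:
```python
from h import *
snap("scene","21")
print(r.hand_in()); st()
```

```text
the job is handed in; nothing more can be done
None
the job is handed in; nothing more can be done
```

The cover is back on the grey housing, the T-knob is turned and locked across the slot, and the job is handed in. The clock read 28.85 s at my last check, against the 72 s limit.

I carried the cover by its handle and lowered the slot over the unturned knob. Then I pinched both tabs, turned the knob clockwise to about 0.89 rad and let the tabs go. I re-gripped the bar by its black flanks and turned it slowly until it stopped dead. The wrist moment reached 1.26 N m at the stop, and I released straight away.

What the last wrist-camera picture before handing in showed:

| Check | Measured | Wanted |
|---|---|---|
| Knob angle | about 1.51 rad | above 1.1 rad |
| Length over the tabs | 56.4 mm (50.3 mm while the track held them in) | 56 mm when fully out |
| Plate top height | 56.2 mm | 56 mm |
| Plate tilt | under 0.05° | under 0.04 rad |
| Slot centre to knob axis | about 0.5 mm | under 10 mm |
| Handle to its place | within about 1 mm (horizontal) | under 15 mm |

- **Gripper:** it was open, about 85 mm above the knob and touching nothing.
- **Bystanders:** I never approached the oil bottle, spanner, bush or pink look-alike. I did not measure their positions again at the end.
- **Disagreements:** my first scene and side camera fixes differed from the close wrist views by 2 to 5 mm, so I used the wrist views. No check failed.

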